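Set out the bedside balance lantern stand

ROBOT

A 6-joint arm with a two-finger parallel gripper is mounted at the origin on the work surface. World frame = base frame: x ahead of the robot, y to its left, z up, the work surface at z = 0. Lengths are in mm, angles in degrees, forces in N, time in s.
With the tool pointing down it reaches from about 300 to 850 mm from the base axis. Payload 4.2 kg.
Tool frame: the origin (TCP) lies on the centre line of the jaws, within the pads' length; the fingertips stand 14 mm ahead of it and the grasp point (between the pads) lies 5 mm behind it; z points along the fingers, y is the line along which they close (so a half turn about z gives the same grasp; the last joint's range is limited). The gripper opens to 91 mm and grips with 3 to 60 N. Pads are 32 mm wide; open, the fingers measure 118 mm over their backs; the gripper's body (76 mm by 178 mm) begins 60 mm behind the grasp point.
Start: joints at [-70.989, 18.312, 89.639, -0, 72.044, -1.146], TCP at [198.142, -539.798, 227.976] pointing down, gripper open.
Joint ranges: [-177.97, 177.97], [-48.28, 115.42], [12.27, 149.76], [-77.06, 257.06], [2.81, 150.46], [-146.56, 146.56]. Speed limits (degrees/s): [147.25, 147.25, 180, 180, 180, 180].

INTERFACE

Orientations are given as [roll, pitch, yaw] about the fixed x, y, z axes, in that order (R = Rz(yaw) Ry(pitch) Rx(roll)).
In Python, from workcell import env gives the robot as it stands.
- The arm moves only by the tool arm_command, never from a script. Its argument "motion" is a list of rows, each an object with "offset": the shift along the tool's x, y, z in m, a list of three; "spin": the turn about the tool's z in rad. In form: [{"offset": [tx, ty, tz], "spin": spin}, ...]. A call has 1 to 5 rows; each row shifts and turns the commanded pose from where the row before left it, along the tool's axes as they then stand; what a row does not reach is not made up. A row lasts 1/8 s, in which the tool goes at most 62.5 mm and 10.7 degrees, less where a joint would pass 70% of its speed; a pose out of reach is approached as far as the arm can. A call with a gripper value outside its range is refused whole. "jaw" is the finger opening in m, from 0 to 0.0912, set as the call begins (left out, the last holds). The fingers move at their own pace and stop on an object; "newtons" is the grip in N (left out, the last holds). Time passes only in rows, so rows that do not move let the fingers close. It gives the time, the measured TCP pose, the force, the opening and the grip force at its end, in the units of the state.
- env.state(): the state, without advancing time (a new reading comes with each control period).
- env.grab_frame(name): name is "side" or "top" or "wrist"; returns (picture, depth): 480x640x3 uint8, blue, green, red; 480x640 float32, mm along the optical axis (not along the pixel's ray), 0 where there is no reading.
- env.camera_model(name): a dict with "fx", "fy", "cx", "cy" (pixels), "eye" and "rotation" of the camera in the world; the wrist camera has in their place "hand_eye" (4x4, takes a point from camera to tool coordinates, whose origin is the TCP and whose axes are the flange's). Camera axes: x right, y down, z forward; pixel columns grow to the right and rows downward; lengths in mm; the calibration is good to about 2 mm. A picture is of the moment at which its call begins: read the wrist's pose just before it. camera_model takes no time and is no camera call.
- env.job_done(): hands the job in; it is judged then, once.
Trained networks look in the newest picture that a camera, given by its name, has taken for a name from the list of things; names that differ only in an ending like _2 or _b are one class to them, and where a whole thing is asked for, a point or a joint stands for the part that bears it (a point fixed in the world has none). Each returns a list of dicts, best first, with "score" (0 to 1); they miss things now and then, are a little off and sometimes report something else, mostly with a low value. They report only what shows in the picture. A call takes as long as a camera call.
- env.boxes_of(camera, target): "bbox" ([left, top, right, bottom] in pixels, round what is visible of it).
- env.pinpoint(camera, target): "location" ([column, row] in pixels: a listed point, or the origin of a listed thing).
The state is a dict: "time_s": time; "qpos": joint angles; "qvel": joint speeds; "effort": joint torques, N m; "ee_pos": TCP position; "ee_rot": TCP orientation; "force": force on the tool from outside, world axes, zero at the start; "torque": the same for the moment, N m; "gripper_width": finger opening in mm; "gripper_force": force on a finger pad.
Only numpy, scipy, OpenCV 4.12 (cv2) and the standard library are available. Lean on these libraries where they do the work, as an engineer would, in place of code of your own. Each camera call takes 0.05 s, during which the arm holds its last target. There are 200 camera calls.

TASK

Flip up the cam lever of the lantern stand, run the carriage all the way to the left-hand stop of its rails and flip the lever fully down to clamp it there. Then hang every lantern by its hook on the pivoting bar, setting them on gently left and right in turn so that the bar never carries more than one extra lantern on either side, an odd one going in the middle, so that the bar ends level and everything hangs still. Leave the tumbler and the clock where they are.

Things in the scene. Friction and masses are not known exactly. Their poses are not given: they have to be found in the camera images.
- carriage (a joint): travel of the stand's carriage along its twin aluminium rails, m: 0 at the right-hand stop, 0.16 at the left-hand stop. A dark steel plate 175 x 110 mm, its top 36 mm above the table; post and bar ride on it. Free, it slides at 3 to 5 N; clamped, it stays put. The raised lever serves as the handle to draw it along
- cam_lever (a joint): angle of the steel cam lever on the robot's side of the carriage, rad: 0 = down towards the robot, clamped; 1.3 = upright, free. It stays where it is left; 2 to 6 N at the knob moves it (most below 0.6 rad). Its axis runs along the rails' y, 38 mm above the table, 75 mm from under the bar towards the robot, at the carriage's middle
- lever_knob (a point): centre of the lever's black knob, a cylinder 22 mm thick and 28 mm long along the rails' y (take it by its two ends from above), 90 mm from the lever's axis: clamped, it is 60 mm above the table and 87 mm from the axis towards the robot; free, 128 mm above the table, above the axis
- rail: the pair of rails fixed on the table, 310 mm long along its y, tops 22 mm high. Origin on the table, under the bar's middle when the carriage is at travel 0; x away from the robot (yaw up to 0.1 rad either way), y to the left along the rails
- bar (a joint): tilt of the pivoting bar, rad: 0 level, positive = left (+y) end up, stops at 0.28. A rubber bush in its hub brings it back to level (2.4 Nm/rad): one lantern more on an inner place tips it 0.09, on an outer place 0.14; two more on one side 0.23. It settles in about 1 s; a swinging lantern in about 5 s
- bar_middle (a point): middle place of the bar, on its axis, 250 mm above the table. Bar's axes: y along it to the left, x away from the robot. A dark oak rod 14 mm thick, 540 mm long; brass collars 20 mm across at 30, 100 and 169 mm either way part the five places, brass balls 32 mm across at 262 mm end it. A yoke holds it from behind (plate 30 mm behind it, arms at y = +-62 mm), the post is 51 mm behind; above and in front is free
- left_in (a point): inner left place, 130 mm left of the middle, a point on the bar's axis that tips with the bar; the bar's axes
- left_out (a point): outer left place, 206 mm left of the middle, a point on the bar's axis that tips with the bar; the bar's axes
- right_in (a point): inner right place, 130 mm right of the middle, a point on the bar's axis that tips with the bar; the bar's axes
- right_out (a point): outer right place, 206 mm right of the middle, a point on the bar's axis that tips with the bar; the bar's axes
- lantern1: small lantern, 64 x 64 mm, 176 mm tall with its hook, 0.17 kg (all alike within 5 percent), heavy in the base: dark steel base, bars and roof (top at 92 mm), clear panes, LED candle, oak hook on the roof. Origin: centre of its underside, z up, x to the side where its hook is open. May be absent
- lantern1_hook (a point): underside of the hook's crown on the lantern's axis, 152 mm up; the lantern's axes. Hook: upside-down J, 20 mm wide along y; shank x -21 to -13 mm from the roof; rounded throat; crown x -21 to 21, 152 to 176 mm high (take it by its y sides); lip x 13 to 21, down to 132 mm. Bring it over the bar from the robot's side, x along the bar's x, bar between lip and roof, then lower: hung, this point is 7 mm above the bar's axis
- lantern2: the same kind of lantern as lantern1 (sizes there). May be absent
- lantern2_hook (a point): the same point of this lantern's hook
- lantern3: the same kind of lantern as lantern1 (sizes there). May be absent
- lantern3_hook (a point): the same point of this lantern's hook
- lantern4: the same kind of lantern as lantern1 (sizes there). May be absent
- lantern4_hook (a point): the same point of this lantern's hook
- lantern5: the same kind of lantern as lantern1 (sizes there). May be absent
- lantern5_hook (a point): the same point of this lantern's hook
- tumbler: glass tumbler, 76 mm across, 90 mm tall, origin under its centre; not to be moved
- alarm_clock: black alarm clock, 45 x 110 x 81 mm, origin under its centre; not to be moved

How it is judged (in metres and radians):
On the way, in this order (a step that is already met when the one before it is completed fails the run):
1. the cam lever is flipped up, so that the carriage is free (value of joint cam_lever above 1 rad), for 0.1 s.
2. the carriage is run to the stop at the left-hand end of the rails (value of joint carriage above 0.148 m), for 0.2 s.
3. the cam lever is flipped down again and clamps the carriage there (value of joint carriage above 0.148 m and value of joint cam_lever below 0.12 rad), for 0.2 s.
At the end, for the whole second after the job is handed in: Carriage within 12 mm of its left-hand stop, lever below 0.12 rad; every lantern present hangs upright (0.35 rad), still (0.05 m/s), its hook's underside 0 to 16 mm above the bar's axis and within 14 mm of it sideways; the bar level within 0.04 rad (2.3 degrees) (all of step 3 and value of joint bar between -0.04 and 0.04 rad and z of lantern1_hook in the frame of bar_middle between 0 and 0.016 m and x of lantern1_hook in the frame of bar_middle between -0.014 and 0.014 m and angle between each of lantern1, lantern2, lantern3, lantern4, lantern5's own z axis and vertical below 0.35 rad and linear speed of each of lantern1, lantern2, lantern3, lantern4, lantern5 below 0.05 m/s and z of lantern2_hook in the frame of bar_middle between 0 and 0.016 m and x of lantern2_hook in the frame of bar_middle between -0.014 and 0.014 m and z of lantern3_hook in the frame of bar_middle between 0 and 0.016 m and x of lantern3_hook in the frame of bar_middle between -0.014 and 0.014 m and z of lantern4_hook in the frame of bar_middle between 0 and 0.016 m and x of lantern4_hook in the frame of bar_middle between -0.014 and 0.014 m and z of lantern5_hook in the frame of bar_middle between 0 and 0.016 m and x of lantern5_hook in the frame of bar_middle between -0.014 and 0.014 m); the robot touches nothing.
It fails at once if the bar stands tipped by more than 0.185 rad (10.6 degrees) with all lanterns still: more than one extra lantern on one side ((value of joint bar above 0.185 rad or value of joint bar below -0.185 rad) and velocity of joint bar between -0.03 and 0.03 rad/s and linear speed of each of lantern1, lantern2, lantern3, lantern4, lantern5 below 0.02 m/s).
It fails at once if the bar is driven down onto its stop (0.27 rad) (value of joint bar above 0.27 rad or value of joint bar below -0.27 rad).
It fails at once if a lantern hangs on the bar while the clamp is open (value of joint cam_lever above 0.4 rad and ((z of lantern1_hook in the frame of bar_middle between -0.002 and 0.012 m and x of lantern1_hook in the frame of bar_middle between -0.014 and 0.014 m) or (z of lantern2_hook in the frame of bar_middle between -0.002 and 0.012 m and x of lantern2_hook in the frame of bar_middle between -0.014 and 0.014 m) or (z of lantern3_hook in the frame of bar_middle between -0.002 and 0.012 m and x of lantern3_hook in the frame of bar_middle between -0.014 and 0.014 m) or (z of lantern4_hook in the frame of bar_middle between -0.002 and 0.012 m and x of lantern4_hook in the frame of bar_middle between -0.014 and 0.014 m) or (z of lantern5_hook in the frame of bar_middle between -0.002 and 0.012 m and x of lantern5_hook in the frame of bar_middle between -0.014 and 0.014 m))).
It fails at once if the tumbler is moved more than 30 mm (distance of tumbler from where it was at the start of the episode above 0.03 m).
It fails at once if the alarm clock is moved more than 30 mm (distance of alarm_clock from where it was at the start of the episode above 0.03 m).
Of lantern1, lantern2, lantern3, lantern4, lantern5 only 3 to 5 are there at a start; the rules pass over those that are not, and their reading is None.
At some moment in a run one of lantern1, lantern2, lantern3, lantern4, lantern5 may be knocked a few centimetres aside while the robot is not near it.
It also fails if it takes over 210 s, if anything falls off the work surface, if the arm or the gripper's body presses on something with over 40 N, if the wrist force passes 120 N, or if a joint passes its speed limit or range.

## Working session

There is one attempt and no reset: what is moved stays moved. The work goes in short steps, Python scripts to look and compute and a tool call to move; the robot and the scene stay as the last step left them, time stands still between calls to the robot, and variables do not carry over. Pictures are saved under pics/ and viewed, at most 14 in all, crops included, and the job is handed in when it is done.

Besides the shell and the picture viewer there is one more tool, called after "Request:" in YAML: its name, and indented under it one key for each argument. arm_command: Moves the arm, as the interface text tells. Its arguments: {"type":"object","properties":{"motion":{"type":"array"},"jaw":{"type":"number"},"newtons":{"type":"number"}},"required":["motion"]}

```bash
ls; mkdir -p pics; cat > h.py <<'E'
import numpy as np, cv2
from scipy.spatial.transform import Rotation as R
from workcell import env
def pose():
    s=env.state(); T=np.eye(4); T[:3,:3]=R.from_euler('xyz',s['ee_rot'],degrees=True).as_matrix(); T[:3,3]=s['ee_pos']; return T
def cam(n):
    m=env.camera_model(n)
    if n=='wrist': T=pose()@np.array(m['hand_eye'])
    else:
        T=np.eye(4); T[:3,:3]=np.array(m['rotation']).reshape(3,3); T[:3,3]=m['eye']
    return m,T
def ray(mT,px):
    m,T=mT; d=T[:3,:3]@np.array([(px[0]-m['cx'])/m['fx'],(px[1]-m['cy'])/m['fy'],1.]); return T[:3,3],d
def atz(mT,px,z):
    o,d=ray(mT,px); return o+d*(z-o[2])/d[2]
def tri(rs):
    A=np.zeros((3,3));b=np.zeros(3)
    for o,d in rs:
        d=d/np.linalg.norm(d);P=np.eye(3)-np.outer(d,d);A+=P;b+=P@o
    x=np.linalg.solve(A,b)
    e=[np.linalg.norm((np.eye(3)-np.outer(d,d)/(d@d))@(x-o)) for o,d in rs]
    return x,max(e)
def cloud(mT,D):
    m,T=mT; v,u=np.mgrid[:480,:640]; P=np.stack([(u-m['cx'])/m['fx']*D,(v-m['cy'])/m['fy']*D,D],-1)
    return P@T[:3,:3].T+T[:3,3]
def proj(mT,p):
    m,T=mT; q=T[:3,:3].T@(np.asarray(p)-T[:3,3]); return [m['fx']*q[0]/q[2]+m['cx'],m['fy']*q[1]/q[2]+m['cy']]
E
python3 - <<'E'
from h import *
np.set_printoptions(precision=1,suppress=True)
for n in ['top','side']:
    mT=cam(n); print(n,mT[1][:3,3],mT[1][:3,2])
    I,D=env.grab_frame(n); cv2.imwrite(f'pics/{n}0.png',I); np.save(f'{n}0.npy',D)
    for t in ['lantern1_hook','lantern1','lever_knob','bar_middle','left_out','right_out','tumbler','alarm_clock','rail']:
        for r in env.pinpoint(n,t)[:6]:
            u=r['location']; C=cloud(mT,D); p=C[int(np.clip(u[1],0,479)),int(np.clip(u[0],0,639))]
            print(n,t,round(r['score'],2),np.array(u),p)
print(env.camera_model('wrist')); print(env.state())
E
```

```text
picsTraceback (most recent call last):
  File "<stdin>", line 4, in <module>
  File "h.py", line 10, in cam
    T=np.eye(4); T[:3,:3]=np.array(m['rotation']).reshape(3,3); T[:3,3]=m['eye']
                          ~~~~~~~~~~~~~~~~~~~~~~~~~~~~~~~^^^^^
ValueError: cannot reshape array of size 3 into shape (3,3)
```

```bash
sed -i "s/np.array(m\['rotation'\]).reshape(3,3)/R.from_euler('xyz',m['rotation'],degrees=True).as_matrix()/" h.py
python3 - <<'E'
from h import *
np.set_printoptions(precision=1,suppress=True)
print(env.camera_model('top'))
for n in ['top','side']:
    mT=cam(n); print(n,mT[1][:3,3],mT[1][:3,2])
    I,D=env.grab_frame(n); cv2.imwrite(f'pics/{n}0.png',I); np.save(f'{n}0.npy',D)
    C=cloud(mT,D)
    for t in ['lantern1_hook','lantern1','lever_knob','bar_middle','left_out','right_out','tumbler','alarm_clock','rail']:
        for r in env.pinpoint(n,t)[:6]:
            u=r['location']; p=C[int(np.clip(u[1],0,479)),int(np.clip(u[0],0,639))]
            print(n,t,round(r['score'],2),np.array(u),p)
print(env.camera_model('wrist')); print(env.state())
E
```

```text
{'fx': 502.8894403112348, 'fy': 502.8894403112348, 'cx': 317.4973400332097, 'cy': 244.33845275603454, 'eye': array([ 437.2,  -11.1, 1231. ]), 'rotation': array([-172.7,    0.2,  -90.8])}
top [ 437.2  -11.1 1231. ] [ 0.1  0.  -1. ]
top lantern1_hook 0.87 [456.3 304.1] [ 444.1 -296.5  172.6]
top lantern1_hook 0.48 [499.3 209.6] [ 628.  -367.2  257.2]
top lantern1_hook 0.15 [483.4 256.1] [ 543.9 -357.8  174.1]
top lantern1 0.91 [438.1 307.8] [ 438.5 -278.6   87.3]
top lantern1 0.77 [255.6 312.3] [432.8 133.7  90.8]
top lantern1 0.72 [165.7 263.1] [546.9 341.5  83.2]
top lantern1 0.7 [465.1 260.2] [ 544.4 -345.9   83.6]
top lantern1 0.64 [200.7 318.7] [420.9 259.6  81.1]
top lantern1 0.27 [251.6 313.7] [431.2 131.4 174.8]
top lever_knob 0.94 [383.  299.5] [ 458.4 -157.2   71. ]
top lever_knob 0.44 [326.7 215.5] [620.6 -26.6 257.8]
top bar_middle 0.95 [393.7 209.4] [ 674.8 -192.2   36.4]
top left_out 0.89 [292.9 215.4] [621.6  40.2 257.7]
top right_out 0.83 [496.8 211.2] [ 624.3 -361.5  256. ]
top right_out 0.33 [166.1 261.9] [551.9 340.6  79. ]
top tumbler 0.68 [459.2 210.2] [ 627.3 -288
[... 1342 characters left out ...]
[432.8 149.1 154.4]
{'fx': 386.4026647282124, 'fy': 386.4026647282124, 'cx': 320.32974548874313, 'cy': 238.94596299050667, 'hand_eye': array([[   0. ,   -1. ,   -0.3,   80.5],
       [   1. ,    0. ,   -0. ,    0.7],
       [   0. ,   -0.3,    1. , -156.2],
       [   0. ,    0. ,    0. ,    1. ]])}
{'time_s': 1.0, 'qpos': array([-71. ,  18.3,  89.6,  -0. ,  72. ,  -1.1]), 'qvel': array([-0.1, -0. , -0.1, -0. ,  0. , -0. ]), 'effort': array([ -0. , -41.2, -23.2,   0.1,   0. ,   0. ]), 'ee_pos': array([ 198.1, -539.8,  228. ]), 'ee_rot': array([180. ,   0. ,  20.2]), 'force': array([ 0.2,  0.8, -0.9]), 'torque': array([-0., -0., -0.]), 'gripper_force': 0.0, 'gripper_width': 91.39813912415812}
```

View pics/top0.png

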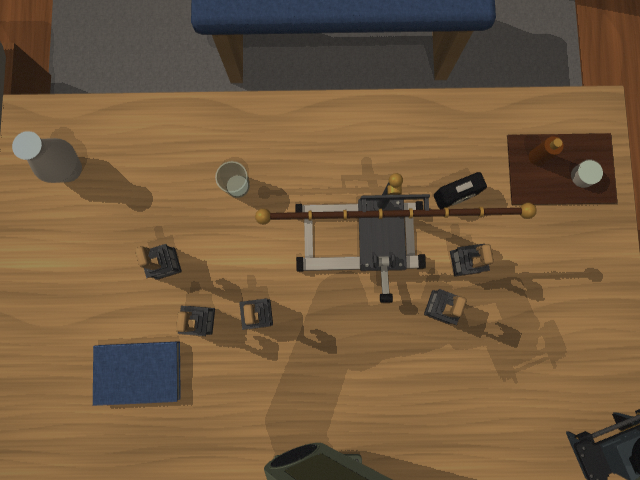

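View pics/side0.png

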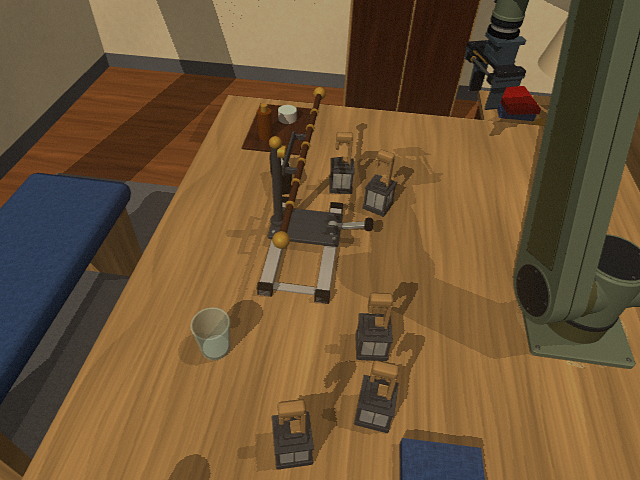

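Top: five lanterns at px (160,261), (196,320), (256,312), (445,306), (471,259), the bar from (263,216) to (528,211), the lever knob at (386,298), clock (461,190), tumbler (232,178). Side agrees.

```bash
cat > an.py <<'E'
from h import *
np.set_printoptions(precision=1,suppress=True)
C={n:cloud(cam(n),np.load(f'{n}0.npy')).reshape(-1,3) for n in ['top','side']}
def fit(P,lo,hi,c,r):
    Q=P[(P[:,2]>lo)&(P[:,2]<hi)&(np.hypot(*(P[:,:2]-c).T)<r)]
    return Q
def rect(Q):
    (c,(w,h),a)=cv2.minAreaRect(Q[:,:2].astype(np.float32))
    if w<h: w,h,a=h,w,a+90
    return np.array(c),w,h,(a+90)%180-90
E
python3 - <<'E'
from an import *
for c in [(438,-279),(544,-346),(433,134),(421,255),(547,341)]:
    c=np.array(c,float)
    for n in C:
        A=fit(C[n],145,185,c,50); S=fit(C[n],100,128,c,35); B=fit(C[n],78,100,c,50)
        if len(A)>8:
            cc,w,h,a=rect(A); ax=np.array([np.cos(np.radians(a)),np.sin(np.radians(a))])
            sp=(S[:,:2]-cc)@ax
            print(n,len(A),'crown',cc,w,h,'yaw',a,'z',np.percentile(A[:,2],90),'roof',rect(B)[0] if len(B)>8 else None,'shank n',len(S),np.percentile(sp,[10,50,90]) if len(S) else None)
for n in C:
    P=C[n]; Q=P[(P[:,2]>235)&(P[:,2]<275)&(abs(P[:,0]-623)<40)&(P[:,1]>-460)&(P[:,1]<130)]
    l=np.polyfit(Q[:,1],Q[:,0],1); print(n,'bar slope',l,'yaw',-np.degrees(np.arctan(l[0])),'ends',Q[:,1].min(),Q[:,1].max(),'ztop',np.median(Q[:,2]))
    K=P[(P[:,2]>50)&(P[:,2]<85)&(abs(P[:,0]-458)<25)&(abs(P[:,1]+155)<35)]; print('knob',K.mean(0),K.min(0),K.max(0))
    G=P[(P[:,2]>60)&(abs(P[:,0]-690)<50)&(abs(P[:,1]+180)<50)]; print('post top',G[G[:,2].argmax()])
    Q=P[(P[:,2]>30)&(P[:,2]<42)&(abs(P[:,0]-600)<110)&(abs(P[:,1]+180)<130)]; print('plate',rect(Q))
E
```

```text
top 249 crown [ 439.3 -302.5] 42.14427947998047 21.211082458496094 yaw -22.724098205566406 z 178.21495734753756 roof [ 440.3 -299.5] shank n 25 [-20.6 -16.7  -4.3]
side 229 crown [ 440.3 -298.3] 41.600120544433594 23.65971565246582 yaw -24.448928833007812 z 175.9456746508669 roof [ 440.8 -293.7] shank n 45 [-20.5 -18.2 -13.6]
top 255 crown [ 548.1 -366.5] 41.976524353027344 19.748550415039062 yaw 7.389098167419434 z 177.95747360274126 roof [ 547.7 -361.7] shank n 34 [-20.8 -13.8   0.4]
side 207 crown [ 549.7 -364.9] 42.02183151245117 27.736665725708008 yaw 6.64858341217041 z 175.89727629591425 roof [ 548.6 -360.9] shank n 35 [-19.7 -15.6 -11. ]
top 219 crown [429.1 137.1] 41.66752243041992 20.261137008666992 yaw 6.888046741485596 z 177.66771281396672 roof [428.7 136.9] shank n 6 [-19.4 -17.2  -7.2]
side 392 crown [430.4 140.9] 41.5407829284668 21.349706649780273 yaw 7.679778099060059 z 176.74271887162863 roof [430.6 141.3] shank n 60 [-19.4 -14.3 -12.8]
top 244 crown [415.7 277.1] 40.63468551635742 20.552268981933594 yaw -6.07232666015625 z 177.77769556011367 roof [415.5 272. ] shank
[... 430 characters left out ...]
 z 177.06697672153376 roof [555.2 366.2] shank n 54 [-19.3 -16.   -3.2]
top bar slope [ -0.  625.9] yaw 0.44575939201443765 ends -440.0973785393706 113.50682682050011 ztop 256.7405787668114
knob [ 464.5 -164.    67.8] [ 451.4 -178.8   56.5] [ 481.7 -150.3   77.7]
post top [ 679.1 -163.3  289.2]
plate (array([ 615.7, -183.1]), 258.0428771972656, 176.42074584960938, -87.85269784927368)
side bar slope [ -0.  626.3] yaw 0.9744272061751218 ends -429.1811807839972 118.73175243339449 ztop 256.2213707456407
knob [ 465.9 -157.2   65.4] [ 452.2 -175.7   52.4] [ 482.5 -144.2   73.9]
post top [ 682.7 -159.1  287.2]
plate (array([ 616.3, -205.9]), 206.5448760986328, 176.70498657226562, 89.46858978271484)
```

Request:
arm_command:
  motion:
    - {"offset":[0.038,-0.0264,0],"spin":0}
    - {"offset":[0.038,-0.0264,0],"spin":0}
    - {"offset":[0.038,-0.0264,0],"spin":0}
    - {"offset":[0.038,-0.0264,0],"spin":0}
    - {"offset":[0.038,-0.0264,0],"spin":0}
  jaw: 0.06
  newtons: 25

```text
time_s: 1.62
ee_pos: [331.8, -349.2, 228.1]
ee_rot: [180.0, -0.0, 20.1]
force: [0.1, -0.5, -0.4]
gripper_width: 60.1
gripper_force: 0.0
```

Request:
arm_command:
  motion:
    - {"offset":[0.038,-0.0264,0],"spin":0}
    - {"offset":[0.038,-0.0264,0],"spin":0}
    - {"offset":[0.038,-0.0264,0],"spin":0}
    - {"offset":[0.038,-0.0264,0],"spin":0}
    - {"offset":[0.038,-0.0264,0],"spin":0}

```text
time_s: 2.25
ee_pos: [464.7, -159.7, 228.2]
ee_rot: [180.0, -0.0, 20.2]
force: [-0.2, -0.9, 0.0]
gripper_width: 60.1
gripper_force: 0.0
```

Request:
arm_command:
  motion:
    - {"offset":[0,0,0],"spin":-0.1866}
    - {"offset":[0,0,0],"spin":-0.1866}
    - {"offset":[0,0,0],"spin":-0.1866}
    - {"offset":[0,0,0],"spin":-0.1866}
    - {"offset":[0,0,0],"spin":-0.1866}

```text
time_s: 2.88
ee_pos: [463.9, -161.0, 228.0]
ee_rot: [180.0, 0.0, 74.0]
force: [-0.5, -0.2, 0.3]
gripper_width: 60.3
gripper_force: 0.0
```

Request:
arm_command:
  motion:
    - {"offset":[0,0,0],"spin":-0.1866}
    - {"offset":[0,0,0],"spin":-0.1866}
    - {"offset":[0,0,0],"spin":-0.1866}
    - {"offset":[0,0,0],"spin":-0.1866}
    - {"offset":[0,0,0],"spin":-0.1866}

```text
time_s: 3.5
ee_pos: [463.9, -161.0, 228.0]
ee_rot: [180.0, 0.0, 127.4]
force: [-0.5, -0.0, -0.2]
gripper_width: 59.7
gripper_force: 0.0
```

Request:
arm_command:
  motion:
    - {"offset":[0,0,0],"spin":-0.1866}
    - {"offset":[0,0,0],"spin":-0.1866}
    - {"offset":[0,0,0],"spin":-0.1866}
    - {"offset":[0,0,0],"spin":-0.1866}
    - {"offset":[0,0,0],"spin":-0.1866}

```text
time_s: 4.12
ee_pos: [463.9, -161.0, 228.0]
ee_rot: [-180.0, 0.0, -179.1]
force: [0.5, -1.1, 0.2]
gripper_width: 60.3
gripper_force: 0.0
```

```bash
python3 - <<'E'
from h import *
np.set_printoptions(precision=1,suppress=True)
s=env.state();print(s['time_s'],s['ee_pos'],s['ee_rot'],s['qpos'],s['force'])
mT=cam('wrist');I,D=env.grab_frame('wrist');cv2.imwrite('pics/w1.png',I)
P=cloud(mT,D)
for r in env.pinpoint('wrist','lever_knob')[:2]:
    u=r['location'];print(r['score'],u,P[int(u[1]),int(u[0])],atz(mT,u,60))
P=P.reshape(-1,3);K=P[(P[:,2]>52)&(P[:,2]<85)&(abs(P[:,0]-460)<40)&(abs(P[:,1]+160)<40)];print(len(K),K.min(0),K.max(0),K.mean(0))
T=K[K[:,2]>62];print(T.mean(0),np.percentile(T,[3,97],axis=0))
E
```

```text
4.125 [ 463.9 -161.   228. ] [-180.     0.  -179.1] [ -20.5   10.7  100.1   -0.    69.1 -111.4] [ 0.5 -1.1  0.2]
0.7 [318.5, 217.9] [ 456.6 -163.8   70.1] [ 459.8 -163.4   60. ]
1292 [ 450.1 -178.4   53.9] [ 500.  -150.8   72.8] [ 469.3 -164.4   64.6]
[ 460.1 -164.6   68.4] [[ 451.3 -177.3   62.4]
 [ 472.4 -151.8   71.6]]
```

View pics/w1.png

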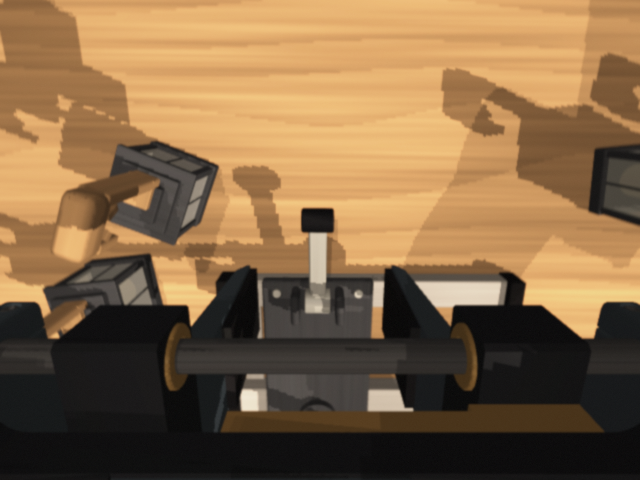

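The knob shows at px (318,218) → (460,-164,60), as the text says; the gripper is over it.

Request:
arm_command:
  motion:
    - {"offset":[0.0035,-0.0035,0.043],"spin":0}
    - {"offset":[0,0,0.043],"spin":0}
    - {"offset":[0,0,0.043],"spin":0}
    - {"offset":[0,0,0.042],"spin":0}
    - {"offset":[0,0,0],"spin":0}

```text
time_s: 4.85
ee_pos: [458.3, -163.7, 54.7]
ee_rot: [179.9, -0.4, -179.6]
force: [0.1, -0.4, -0.2]
gripper_width: 59.9
gripper_force: 0.0
```

Request:
arm_command:
  motion:
    - {"offset":[0,0,0],"spin":0}
    - {"offset":[0,0,0],"spin":0}
    - {"offset":[0,0,0],"spin":0}
    - {"offset":[0,0,0],"spin":0}
  jaw: 0.015
  newtons: 25

```text
time_s: 5.35
ee_pos: [461.0, -164.0, 58.0]
ee_rot: [180.0, 0.1, -179.6]
force: [-0.6, 3.3, 5.4]
gripper_width: 27.6
gripper_force: 25.0
```

```bash
python3 - <<'E'
from h import *
s=env.state();print(s['ee_pos'],s['ee_rot'],s['force'])
t0=np.arctan2(22,87.3); a=np.linspace(t0,t0+1.33,21); p=np.c_[-90*np.cos(a),90*np.sin(a)]
print(np.round(np.diff(p,axis=0),1).tolist())
E
```

```text
[ 460.98726015 -164.00548937   57.96780587] [ 1.79952795e+02  1.05661016e-01 -1.79554545e+02] [-0.62941739  3.32655213  5.43955424]
[[1.7, 5.8], [2.0, 5.6], [2.4, 5.5], [2.8, 5.3], [3.1, 5.1], [3.4, 4.9], [3.8, 4.7], [4.1, 4.4], [4.3, 4.1], [4.6, 3.8], [4.9, 3.5], [5.1, 3.2], [5.3, 2.8], [5.4, 2.5], [5.6, 2.1], [5.7, 1.7], [5.8, 1.3], [5.9, 1.0], [6.0, 0.6], [6.0, 0.2]]
```

Request:
arm_command:
  motion:
    - {"offset":[-0.0017,0,-0.0058],"spin":0}
    - {"offset":[-0.002,0,-0.0056],"spin":0}
    - {"offset":[-0.0024,0,-0.0055],"spin":0}
    - {"offset":[-0.0028,0,-0.0053],"spin":0}
    - {"offset":[-0.0031,0,-0.0051],"spin":0}

```text
time_s: 5.98
ee_pos: [471.1, -164.0, 84.1]
ee_rot: [179.9, -0.2, -179.5]
force: [-0.8, 3.7, -9.6]
gripper_width: 28.1
gripper_force: 25.0
```

Request:
arm_command:
  motion:
    - {"offset":[-0.0034,0,-0.0049],"spin":0}
    - {"offset":[-0.0038,0,-0.0047],"spin":0}
    - {"offset":[-0.0041,0,-0.0044],"spin":0}
    - {"offset":[-0.0043,0,-0.0041],"spin":0}
    - {"offset":[-0.0046,0,-0.0038],"spin":0}

```text
time_s: 6.6
ee_pos: [491.0, -164.1, 106.8]
ee_rot: [180.0, -0.2, -179.5]
force: [-5.2, 2.4, -2.5]
gripper_width: 28.0
gripper_force: 25.0
```

Request:
arm_command:
  motion:
    - {"offset":[-0.0049,0,-0.0035],"spin":0}
    - {"offset":[-0.0051,0,-0.0032],"spin":0}
    - {"offset":[-0.0053,0,-0.0028],"spin":0}
    - {"offset":[-0.0054,0,-0.0025],"spin":0}
    - {"offset":[-0.0056,0,-0.0021],"spin":0}

```text
time_s: 7.22
ee_pos: [517.8, -164.2, 122.1]
ee_rot: [-180.0, -0.1, -179.5]
force: [-6.8, 3.4, 2.9]
gripper_width: 27.8
gripper_force: 25.0
```

Request:
arm_command:
  motion:
    - {"offset":[-0.0057,0,-0.0017],"spin":0}
    - {"offset":[-0.0058,0,-0.0013],"spin":0}
    - {"offset":[-0.0059,0,-0.001],"spin":0}
    - {"offset":[-0.006,0,-0.0006],"spin":0}
    - {"offset":[-0.004,0,-0.0002],"spin":0}

```text
time_s: 7.85
ee_pos: [547.0, -164.3, 128.2]
ee_rot: [-179.9, 0.1, -179.5]
force: [-5.4, 2.8, 7.8]
gripper_width: 27.6
gripper_force: 25.0
```

Request:
arm_command:
  motion:
    - {"offset":[0,0.006,0],"spin":0}
    - {"offset":[0,0.012,0],"spin":0}
    - {"offset":[0,0.012,0],"spin":0}
    - {"offset":[0,0.012,0],"spin":0}
    - {"offset":[0,0.012,0],"spin":0}

```text
time_s: 8.48
ee_pos: [547.4, -111.9, 128.3]
ee_rot: [-179.7, 0.3, -179.4]
force: [-3.5, -3.3, 4.9]
gripper_width: 27.5
gripper_force: 25.0
```

Request:
arm_command:
  motion:
    - {"offset":[0,0.016,0],"spin":0}
    - {"offset":[0,0.016,0],"spin":0}
    - {"offset":[0,0.016,0],"spin":0}
    - {"offset":[0,0.016,0],"spin":0}
    - {"offset":[0,0.014,0],"spin":0}

```text
time_s: 9.1
ee_pos: [546.8, -33.3, 128.3]
ee_rot: [-179.8, 0.3, -179.4]
force: [-2.9, -3.2, 7.1]
gripper_width: 28.0
gripper_force: 25.0
```

Request:
arm_command:
  motion:
    - {"offset":[0,0.01,0],"spin":0}
    - {"offset":[0,0.008,0],"spin":0}
    - {"offset":[0,0.005,0],"spin":0}
    - {"offset":[0,0.004,0],"spin":0}
    - {"offset":[0,0,0],"spin":0}

```text
time_s: 9.72
ee_pos: [547.0, -21.0, 127.9]
ee_rot: [-178.2, 0.3, -178.9]
force: [-2.4, -50.5, 0.3]
gripper_width: 42.6
gripper_force: 25.0
```

Request:
arm_command:
  motion:
    - {"offset":[0,-0.008,0],"spin":0}
    - {"offset":[0,-0.006,0],"spin":0}
    - {"offset":[0,0,0],"spin":0}
    - {"offset":[0,0,0],"spin":0}

```text
time_s: 10.22
ee_pos: [547.2, -29.1, 128.2]
ee_rot: [-178.9, 0.3, -179.2]
force: [-2.8, -30.0, 3.0]
gripper_width: 27.8
gripper_force: 25.0
```

```bash
python3 - <<'E'
from h import *
np.set_printoptions(precision=1,suppress=True)
s=env.state();print(s['ee_pos'],s['ee_rot'],s['force'],s['gripper_width'])
I={}
for n in ['top','side']:
    I[n],D=env.grab_frame(n); np.save(f'{n}1.npy',D)
cv2.imwrite('pics/b1.png',np.hstack([cv2.resize(I['top'][100:340,180:480],None,fx=1.33,fy=1.33),cv2.resize(I['side'][80:320,180:480],None,fx=1.33,fy=1.33)]))
P=cloud(cam('top'),np.load('top1.npy')).reshape(-1,3)
Q=P[(P[:,2]>235)&(P[:,2]<290)&(abs(P[:,0]-623)<30)&(P[:,1]>-360)&(P[:,1]<330)]
print('bar ends',Q[:,1].min(),Q[:,1].max())
E
```

```text
[547.2 -29.1 128.2] [-178.9    0.3 -179.2] [ -2.8 -30.    3. ] 27.82970876102843
bar ends -306.6949523813341 245.30230800421896
```

View pics/b1.png

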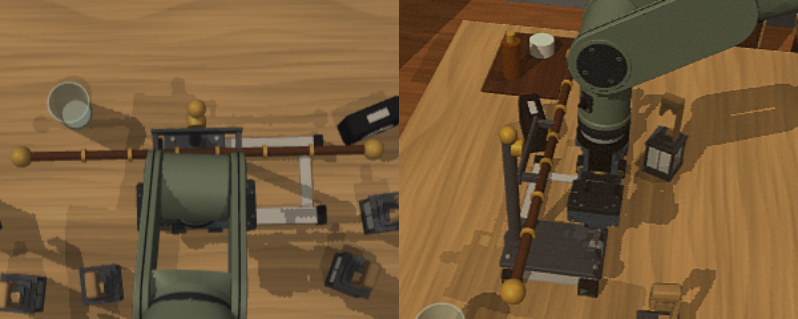

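The plate stands at the left end cap of the rails (side crop (590,285)); the bar moved 132 mm, so the carriage began near 28 mm and is now at its stop. Ease the push, then clamp.

Request:
arm_command:
  motion:
    - {"offset":[0,-0.003,0],"spin":0}
    - {"offset":[0.004,0,0.0002],"spin":0}
    - {"offset":[0.006,0,0.0006],"spin":0}
    - {"offset":[0.0059,0,0.001],"spin":0}
    - {"offset":[0.0058,0,0.0013],"spin":0}

```text
time_s: 10.95
ee_pos: [529.6, -29.5, 125.4]
ee_rot: [-179.1, 0.9, -179.2]
force: [5.9, -21.9, -3.6]
gripper_width: 27.8
gripper_force: 25.0
```

Request:
arm_command:
  motion:
    - {"offset":[0.0057,0,0.0017],"spin":0}
    - {"offset":[0.0056,0,0.0021],"spin":0}
    - {"offset":[0.0054,0,0.0025],"spin":0}
    - {"offset":[0.0053,0,0.0028],"spin":0}
    - {"offset":[0.0051,0,0.0032],"spin":0}

```text
time_s: 11.58
ee_pos: [503.1, -29.7, 113.6]
ee_rot: [-179.1, 1.0, -179.2]
force: [4.1, -23.2, 0.7]
gripper_width: 27.7
gripper_force: 25.0
```

Request:
arm_command:
  motion:
    - {"offset":[0.0049,0,0.0035],"spin":0}
    - {"offset":[0.0046,0,0.0038],"spin":0}
    - {"offset":[0.0043,0,0.0041],"spin":0}
    - {"offset":[0.0041,0,0.0044],"spin":0}
    - {"offset":[0.0038,0,0.0047],"spin":0}

```text
time_s: 12.2
ee_pos: [481.7, -29.8, 93.8]
ee_rot: [-179.2, 1.0, -179.1]
force: [1.6, -25.8, 9.1]
gripper_width: 27.7
gripper_force: 25.0
```

Request:
arm_command:
  motion:
    - {"offset":[0.0034,0,0.0049],"spin":0}
    - {"offset":[0.0031,0,0.0051],"spin":0}
    - {"offset":[0.0028,0,0.0053],"spin":0}
    - {"offset":[0.0024,0,0.0055],"spin":0}
    - {"offset":[0.002,0,0.0056],"spin":0}

```text
time_s: 12.82
ee_pos: [467.5, -29.9, 67.2]
ee_rot: [-179.2, 0.9, -179.1]
force: [-0.9, -28.1, 11.0]
gripper_width: 27.8
gripper_force: 25.0
```

Request:
arm_command:
  motion:
    - {"offset":[0.0017,0,0.0058],"spin":0}
    - {"offset":[0,0,0.003],"spin":0}
    - {"offset":[0,0,0],"spin":0}
    - {"offset":[0,0,0],"spin":0}

```text
time_s: 13.32
ee_pos: [464.6, -29.8, 57.6]
ee_rot: [-179.2, 0.7, -179.1]
force: [-1.3, -29.1, 5.8]
gripper_width: 27.8
gripper_force: 25.0
```

Request:
arm_command:
  motion:
    - {"offset":[0.002,0,0.004],"spin":0}
    - {"offset":[0,0,0],"spin":0}
    - {"offset":[0,0,0],"spin":0}

```text
time_s: 13.7
ee_pos: [464.2, -29.9, 55.2]
ee_rot: [-179.2, 0.9, -179.1]
force: [-2.5, -29.3, 18.6]
gripper_width: 28.2
gripper_force: 25.0
```

Request:
arm_command:
  motion:
    - {"offset":[0,0,0],"spin":0}
    - {"offset":[0,0,0],"spin":0}
    - {"offset":[0,0,0],"spin":0}
  jaw: 0.06

```text
time_s: 14.08
ee_pos: [458.7, -22.9, 51.0]
ee_rot: [-180.0, 0.2, -179.5]
force: [-0.4, 0.2, 0.4]
gripper_width: 55.0
gripper_force: 0.0
```

Request:
arm_command:
  motion:
    - {"offset":[0,0,-0.03],"spin":0}
    - {"offset":[0.02,0,-0.05],"spin":0}
    - {"offset":[0.02,0,-0.06],"spin":0}
    - {"offset":[0.02,0,-0.06],"spin":0}
    - {"offset":[0.02,0,-0.06],"spin":0}

```text
time_s: 14.7
ee_pos: [377.2, -23.1, 310.1]
ee_rot: [-180.0, 0.1, -179.4]
force: [1.9, 0.1, 0.6]
gripper_width: 60.0
gripper_force: 0.0
```

Request:
arm_command:
  motion:
    - {"offset":[0.03,0,0],"spin":0}
    - {"offset":[0,0,0],"spin":0}
    - {"offset":[0,0,0],"spin":0}

```text
time_s: 15.08
ee_pos: [348.3, -23.5, 307.6]
ee_rot: [-180.0, 0.0, -179.4]
force: [0.0, 0.6, -0.4]
gripper_width: 60.0
gripper_force: 0.0
```

```bash
sed -i 's/0\.npy/1.npy/' an.py; cat > look.py <<'E'
from h import *
np.set_printoptions(precision=1,suppress=True)
s=env.state();print(s['time_s'],s['ee_pos'],s['ee_rot'],s['force'])
I={}
for n in ['top','side','wrist']:
    mT=cam(n); I[n],D=env.grab_frame(n); np.save(f'{n}1.npy',D); P=cloud(mT,D).reshape(-1,3)
    Q=P[(P[:,2]>200)&(P[:,2]<300)&(abs(P[:,0]-623)<22)&(P[:,1]>-325)&(P[:,1]<265)]
    if len(Q)>300: 
        B=Q[abs(Q[:,1]+31)<240]; B=B[B[:,2]>235]
        l=np.polyfit(B[:,1],B[:,0],1); t=np.polyfit(B[:,1],B[:,2],1); print(n,'bar x@-31',np.polyval(l,-31),'yaw',-np.degrees(l[0]),'ends',np.percentile(Q[:,1],[0.1,99.9]),'tilt',t[0],'z',np.polyval(t,-31))
    K=P[(P[:,2]>30)&(P[:,2]<140)&(abs(P[:,0]-460)<15)&(abs(P[:,1]+31)<15)]
    if len(K): print(n,'knob',np.percentile(K[K[:,2]>50],[5,50,95],axis=0).tolist())
E
python3 look.py; python3 -c "
from h import *
for n in ['top','side']:
    for t in ['bar_middle','left_out','right_out','lever_knob']:
        r=env.pinpoint(n,t)
        if r: print(n,t,r[0]['score'],atz(cam(n),r[0]['location'],60 if t=='lever_knob' else 250))
I,_=env.grab_frame('wrist');cv2.imwrite('pics/w2.png',I)"
```

```text
15.075 [348.3 -23.5 307.6] [-180.     0.  -179.4] [ 0.   0.6 -0.4]
top bar x@-31 622.000908162973 yaw 0.4403090076713117 ends [-305.8  244.6] tilt 0.0003331887615344026 z 255.8567430797692
top knob [[450.9806774887697, -44.91602961784061, 61.90138803403988], [462.08031420721375, -31.499165669897394, 69.54225367496565], [473.94857177851384, -19.7924523120273, 74.73456966788967]]
side bar x@-31 623.4592796504462 yaw 0.5350289301298642 ends [-293.6  249.5] tilt 0.000942620658301233 z 255.46130389105306
side knob [[451.9407623048547, -40.62801419352515, 58.02517592488986], [463.17237974454355, -26.50310252045921, 69.14062059320548], [472.9814535436038, -16.486937888444277, 73.01698245572857]]
wrist knob [[449.5238099565008, -43.63343566318025, 61.15089060541247], [456.50470356813014, -31.29507568897391, 68.88069951189226], [472.0595816113585, -18.995780820625534, 71.57756858064235]]
top bar_middle 0.61 [624.91159324 -26.97533081 250.        ]
top left_out 0.72 [623.10916441 175.70933981 250.        ]
top right_out 0.74 [ 629.84923019 -236.0579572   250.        ]
top lever_knob 0.8 [463.92752274 -33.94598363  60.        ]
side bar_middle 0.67 [622.61465754 -34.86115837 250.        ]
side left_out 0.66 [619.84373186 180.37203941 250.        ]
side right_out 0.62 [ 625.68993825 -234.98015309  250.        ]
side lever_knob 0.88 [462.57867344 -25.41662547  60.        ]
```

Request:
arm_command:
  motion:
    - {"offset":[-0.024,0.0485,-0.004],"spin":0}
    - {"offset":[-0.024,0.0485,-0.004],"spin":0}
    - {"offset":[-0.024,0.0485,-0.004],"spin":0}
    - {"offset":[-0.024,0.0485,-0.004],"spin":0}
    - {"offset":[-0.024,0.0485,-0.004],"spin":0}

```text
time_s: 16.3
ee_pos: [466.2, 221.8, 327.9]
ee_rot: [-180.0, 0.0, -179.4]
force: [0.7, -0.3, -0.0]
gripper_width: 59.9
gripper_force: 0.0
```

Request:
arm_command:
  motion:
    - {"offset":[-0.024,0.0485,-0.004],"spin":0}
    - {"offset":[-0.024,0.0485,-0.004],"spin":0}
    - {"offset":[-0.022,0.0485,-0.004],"spin":0}
    - {"offset":[0,0,0],"spin":-0.14}
    - {"offset":[0,0,0],"spin":-0.13}

```text
time_s: 16.92
ee_pos: [534.5, 367.1, 338.7]
ee_rot: [-180.0, -0.1, -163.7]
force: [0.2, -0.1, -0.3]
gripper_width: 60.0
gripper_force: 0.0
```

Request:
arm_command:
  motion:
    - {"offset":[0,0,0],"spin":0}
    - {"offset":[0,0,0],"spin":0}

```text
time_s: 17.18
ee_pos: [534.2, 366.0, 339.8]
ee_rot: [-180.0, -0.0, -164.1]
force: [-0.3, -0.5, 0.7]
gripper_width: 59.8
gripper_force: 0.0
```

```bash
cat > lan.py <<'E'
import sys
from an import *
# usage: lan.py x y [png] : find crown near x,y with the wrist camera; print the moves
x,y=map(float,sys.argv[1:3])
T=pose(); mT=cam('wrist'); I,D=env.grab_frame('wrist')
if len(sys.argv)>3: cv2.imwrite('pics/'+sys.argv[3],I)
s=env.state();print(s['time_s'],s['ee_pos'],s['ee_rot'],'w',s['gripper_width'])
P=cloud(mT,D).reshape(-1,3); P=P[np.isfinite(P).all(1)]
c=np.array([x,y])
for k in range(3):
    A=fit(P,160,185,c,60 if k==0 else 35)
    if len(A)<50: print('no crown',len(A)); sys.exit()
    c=np.median(A[:,:2],0)
cc,w,h,a=rect(A[(A[:,2]>165)]); print('crown',cc,w,h,'yaw',a,'ztop',np.percentile(A[:,2],[50,90]),len(A))
S=fit(P,98,128,cc,32); ax=np.array([np.cos(np.radians(a)),np.sin(np.radians(a))])
if len(S)>5: print('shank',len(S),np.percentile((S[:,:2]-cc)@ax,[10,50,90]))
B=fit(P,84,98,cc,60)
if len(B)>5: print('roof',rect(B))
for r in env.pinpoint('wrist','lantern1_hook')[:4]:
    print('net',r['score'],atz(mT,r['location'],152))
yaw=np.degrees(np.arctan2(T[1,0],T[0,0])); d=T[:3,:3].T@np.array([*(cc-T[:2,3]),169-T[2,3]])
print('offset before spin',d,'spin',round(np.radians((yaw-180-a+180)%360-180),3))
E
python3 lan.py 554 367 w3.png
```

```text
17.225 [534.2 366.  339.9] [-180.     0.  -164.1] w 59.91380993359803
crown [553.3 365.3] 40.412715911865234 19.361839294433594 yaw 16.466712951660156 ztop [174.6 176. ] 1028
shank 118 [-20.3 -20.  -19.7]
roof (array([553.3, 365.6]), 45.23236083984375, 44.6721076965332, 16.587430953979492)
offset before spin [-18.2  -5.9 170.8] spin -0.01
```

View pics/w3.png

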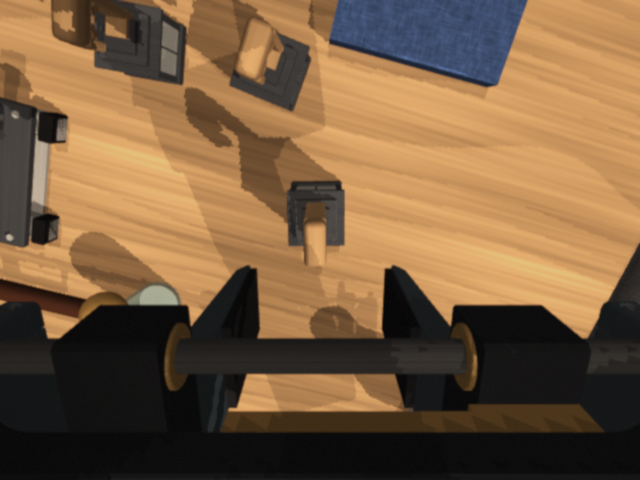

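The crown is at px (315,235), between the fingers' lines, shank on the robot's side. Take it.

Request:
arm_command:
  motion:
    - {"offset":[-0.0182,-0.0059,0.045],"spin":-0.01}
    - {"offset":[0,0,0.045],"spin":0}
    - {"offset":[0,0,0.045],"spin":0}
    - {"offset":[0,0,0.036],"spin":0}
    - {"offset":[0,0,0],"spin":0}
  jaw: 0.05

```text
time_s: 17.9
ee_pos: [551.8, 364.3, 165.9]
ee_rot: [-179.9, -0.4, -163.5]
force: [-0.3, -0.2, 0.6]
gripper_width: 50.2
gripper_force: 0.0
```

Request:
arm_command:
  motion:
    - {"offset":[0,0,0],"spin":0}
    - {"offset":[0,0,0],"spin":0}
    - {"offset":[0,0,0],"spin":0}
    - {"offset":[0,0,0],"spin":0}
  jaw: 0.005
  newtons: 20

```text
time_s: 18.4
ee_pos: [553.8, 365.9, 170.1]
ee_rot: [180.0, 0.1, -163.4]
force: [0.2, -0.1, 2.6]
gripper_width: 19.6
gripper_force: 20.0
```

Request:
arm_command:
  motion:
    - {"offset":[0,0,-0.01],"spin":0}
    - {"offset":[0,0,-0.04],"spin":0}
    - {"offset":[0,0,-0.05],"spin":0}
    - {"offset":[0,0,-0.05],"spin":0}
    - {"offset":[0,0,-0.03],"spin":0}

```text
time_s: 19.02
ee_pos: [553.6, 365.6, 352.2]
ee_rot: [180.0, 0.2, -163.4]
force: [-0.1, 0.3, -1.7]
gripper_width: 19.8
gripper_force: 20.0
```

```bash
cat > go.py <<'E'
import sys
from h import *
# go.py x y z yaw nrows : rows from the present pose; spin last
x,y,z,w,n=map(float,sys.argv[1:6]); T=pose()
yaw=np.degrees(np.arctan2(T[1,0],T[0,0])); print(np.round(T[:3,3],1),round(yaw,1))
d=T[:3,:3].T@(np.array([x,y,z])-T[:3,3])
print('per row',np.round(d/n/1000,4),'norm',np.linalg.norm(d)/n,'total',np.round(d,1),'spin',round(np.radians((yaw-w+180)%360-180),3))
E
python3 go.py 535 176 360 180.6 4
```

```text
[553.6 365.6 352.2] -163.4
per row [ 0.018  -0.0441 -0.002 ] norm 47.66239171933444 total [  71.8 -176.4   -8.2] spin 0.279
```

Request:
arm_command:
  motion:
    - {"offset":[0.018,-0.033,0],"spin":0}
    - {"offset":[0.018,-0.044,0],"spin":0}
    - {"offset":[0.018,-0.044,0],"spin":0}
    - {"offset":[0.018,-0.034,0],"spin":0}
    - {"offset":[0,-0.0214,0],"spin":0}

```text
time_s: 19.65
ee_pos: [533.6, 173.9, 349.6]
ee_rot: [-180.0, -0.0, -163.5]
force: [0.1, 0.8, -1.4]
gripper_width: 19.9
gripper_force: 20.0
```

Request:
arm_command:
  motion:
    - {"offset":[0,0,0.01],"spin":0.14}
    - {"offset":[0,0,0.018],"spin":0.139}
    - {"offset":[0,0,0.018],"spin":0}
    - {"offset":[0,0,0],"spin":0}
    - {"offset":[0,0,0],"spin":0}

```text
time_s: 20.27
ee_pos: [535.0, 176.0, 303.7]
ee_rot: [180.0, 0.1, -179.4]
force: [0.2, -0.6, -1.8]
gripper_width: 19.8
gripper_force: 20.0
```

```bash
python3 go.py 621 176 306 180.6 5; python3 - <<'E'
from h import *
np.set_printoptions(precision=1,suppress=True)
I,D=env.grab_frame('wrist');cv2.imwrite('pics/w4.png',I)
mT=cam('wrist');P=cloud(mT,D).reshape(-1,3)
B=P[(P[:,2]>235)&(P[:,2]<265)&(P[:,0]>590)&(P[:,0]<650)]
if len(B)>50: print(len(B),B.min(0),B.max(0),np.median(B,0))
for t in ['left_out','left_in']:
    for r in env.pinpoint('wrist',t)[:2]: print(t,r['score'],r['location'],atz(mT,r['location'],250))
E
```

```text
[535.  176.  303.7] -179.4
per row [-0.0172 -0.0002 -0.0004] norm 17.215408003358714 total [-86.   -0.9  -2.2] spin -0.0
4094 [611.7   2.  238.7] [649.8 193.9 260.9] [618.6  51.3 254.9]
left_out 0.59 [319.0, 393.4] [619.8 175.4 250. ]
```

View pics/w4.png

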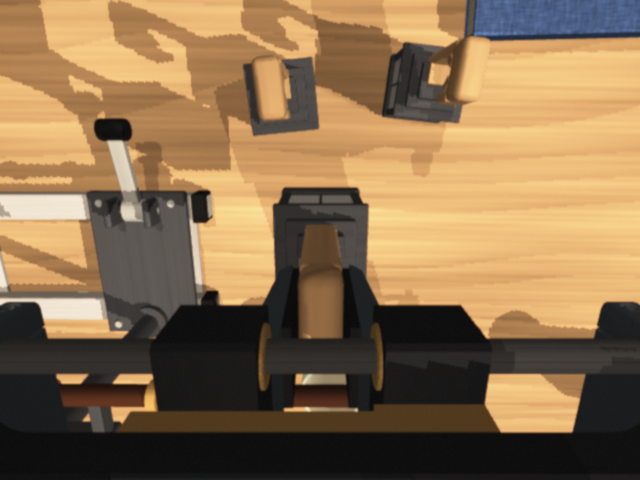

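Request:
arm_command:
  motion:
    - {"offset":[-0.012,0,-0.003],"spin":0}
    - {"offset":[-0.022,0,0],"spin":0}
    - {"offset":[-0.022,0,0],"spin":0}
    - {"offset":[-0.02,0,0],"spin":0}
    - {"offset":[-0.0095,0,0],"spin":0}

```text
time_s: 21.05
ee_pos: [621.7, 176.7, 305.5]
ee_rot: [-180.0, 0.0, -179.4]
force: [-0.3, -0.0, -1.7]
gripper_width: 19.9
gripper_force: 20.0
```

Request:
arm_command:
  motion:
    - {"offset":[0,0,0],"spin":0}
    - {"offset":[0,0,0.01],"spin":0}
    - {"offset":[0,0,0.01],"spin":0}
    - {"offset":[0,0,0.008],"spin":0}
    - {"offset":[0,0,0],"spin":0}

```text
time_s: 21.68
ee_pos: [619.5, 176.7, 276.8]
ee_rot: [-180.0, -0.1, -179.4]
force: [0.8, 0.2, -1.3]
gripper_width: 19.9
gripper_force: 20.0
```

Request:
arm_command:
  motion:
    - {"offset":[0,0,0.004],"spin":0}
    - {"offset":[0,0,0.004],"spin":0}
    - {"offset":[0,0,0.004],"spin":0}
    - {"offset":[0,0,0.003],"spin":0}
    - {"offset":[0,0,0],"spin":0}

```text
time_s: 22.3
ee_pos: [620.3, 176.7, 262.6]
ee_rot: [-180.0, 0.0, -179.4]
force: [0.2, -0.4, -0.5]
gripper_width: 19.7
gripper_force: 20.0
```

Request:
arm_command:
  motion:
    - {"offset":[0,0,0.004],"spin":0}
    - {"offset":[0,0,0.004],"spin":0}
    - {"offset":[0,0,0.004],"spin":0}
    - {"offset":[0,0,0.003],"spin":0}
    - {"offset":[0,0,0],"spin":0}

```text
time_s: 22.92
ee_pos: [620.3, 176.6, 247.6]
ee_rot: [-180.0, 0.0, -179.4]
force: [1.8, -0.7, 0.5]
gripper_width: 20.1
gripper_force: 20.0
```

Request:
arm_command:
  motion:
    - {"offset":[0,0,0],"spin":0}
    - {"offset":[0,0,0],"spin":0}
    - {"offset":[0,0,0],"spin":0}
  jaw: 0.034

```text
time_s: 23.3
ee_pos: [620.1, 177.0, 247.9]
ee_rot: [180.0, -0.0, -179.4]
force: [0.5, 0.3, 0.3]
gripper_width: 33.8
gripper_force: 0.0
```

Request:
arm_command:
  motion:
    - {"offset":[0,0,-0.02],"spin":0}
    - {"offset":[0,0,-0.04],"spin":0}
    - {"offset":[0.02,0,-0.05],"spin":0}
    - {"offset":[0.05,0,0],"spin":0}
    - {"offset":[0.05,0,0],"spin":0}

```text
time_s: 23.92
ee_pos: [499.1, 175.7, 358.4]
ee_rot: [180.0, 0.1, -179.4]
force: [0.3, -0.7, 0.6]
gripper_width: 33.8
gripper_force: 0.0
```

Request:
arm_command:
  motion:
    - {"offset":[0.05,0,0],"spin":0}
    - {"offset":[0.05,0,0],"spin":0}
    - {"offset":[0,-0.04,0],"spin":0}

```text
time_s: 24.3
ee_pos: [397.6, 135.8, 358.6]
ee_rot: [179.9, 0.1, -179.1]
force: [1.0, -1.5, 0.4]
gripper_width: 34.4
gripper_force: 0.0
```

```bash
cat > look2.py <<'E'
import sys
from an import *
s=env.state();print(s['time_s'],s['ee_pos'],s['ee_rot'][2])
I={}
for n in ['top','side']:
    mT=cam(n); I[n],D=env.grab_frame(n); np.save(f'{n}1.npy',D); P=cloud(mT,D).reshape(-1,3)
    # balls at the ends
    for sg in (1,-1):
        yb=-31+262*sg
        Q=P[(P[:,2]>170)&(P[:,2]<330)&(abs(P[:,0]-622)<20)&(abs(P[:,1]-yb)<25)]
        if len(Q)>10: print(n,'ball',sg,'ztop',np.percentile(Q[:,2],95),'y',np.median(Q[:,1]))
    print(n,[np.round(atz(mT,r['location'],152),0)[:2].tolist()+[round(r['score'],2)] for r in env.pinpoint(n,'lantern1_hook')[:6]])
if len(sys.argv)>1: cv2.imwrite('pics/'+sys.argv[1],np.hstack([cv2.resize(I['top'][120:360,120:520],None,fx=1,fy=1),I['side'][80:320,200:520]]))
C={n:cloud(cam(n),np.load(f'{n}1.npy')).reshape(-1,3) for n in ['top','side']}
for c in [(440,-301),(549,-366),(430,139),(416,279),(554,367)]:
    for n in C:
        A=fit(C[n],150,185,np.array(c,float),70)
        if len(A)>60: A=fit(A,150,185,np.median(A[:,:2],0),30); print(c,n,len(A),rect(A))
E
python3 look2.py b2.png
```

```text
24.3 [397.6 135.8 358.6] -179.06085866595419
top ball 1 ztop 231.6441880790715 y 224.81083874913767
top ball -1 ztop 301.8873131590908 y -285.3740772851735
top [[633.0, 189.0, 0.67], [442.0, -308.0, 0.56]]
side ball 1 ztop 230.96151697013119 y 236.544573043979
side ball -1 ztop 300.68183705026 y -278.61380256813567
side [[442.0, -311.0, 0.88], [628.0, 120.0, 0.52]]
(440, -301) top 241 (array([ 439.6, -301.7]), 41.972442626953125, 21.133071899414062, -24.093955993652344)
(440, -301) side 214 (array([ 440.1, -298.9]), 42.16889572143555, 24.60439109802246, -20.933273315429688)
(549, -366) top 243 (array([ 547.9, -365.8]), 42.451847076416016, 21.279001235961914, 11.745713233947754)
(549, -366) side 193 (array([ 549.4, -362.6]), 42.4210090637207, 23.07769203186035, 4.157124042510986)
(430, 139) top 81 (array([439.3, 138.2]), 21.268932342529297, 21.01268768310547, 1.4537320137023926)
(430, 139) side 362 (array([430.2, 140.7]), 42.41268539428711, 21.545745849609375, 4.768190860748291)
(416, 279) side 456 (array([416.6, 280.7]), 42.21315002441406, 21.121681213378906, -5.471771240234375)
```

View pics/b2.png

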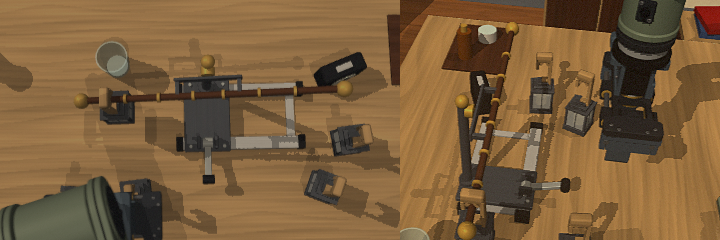

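The first lantern hangs on the outer left place (crop px (115,100)), bar tipped 0.135. Next the right front lantern.

```bash
python3 go.py 422 -300 340 157 9
```

```text
[400.5 134.5 358.2] -179.5
per row [-0.0019 -0.0483  0.002 ] norm 48.37984017527039 total [ -17.5 -434.7   17.8] spin 0.41
```

Request:
arm_command:
  motion:
    - {"offset":[-0.002,-0.0485,0.002],"spin":0}
    - {"offset":[-0.002,-0.0485,0.002],"spin":0}
    - {"offset":[-0.002,-0.0485,0.002],"spin":0}
    - {"offset":[-0.002,-0.0485,0.002],"spin":0}
    - {"offset":[-0.002,-0.0485,0.002],"spin":0}
  jaw: 0.05

```text
time_s: 25.12
ee_pos: [413.9, -109.0, 347.6]
ee_rot: [180.0, 0.0, -179.4]
force: [1.3, -0.5, 0.7]
gripper_width: 50.3
gripper_force: 0.0
```

Request:
arm_command:
  motion:
    - {"offset":[-0.002,-0.0485,0.002],"spin":0}
    - {"offset":[-0.002,-0.0485,0.002],"spin":0}
    - {"offset":[-0.002,-0.0485,0.002],"spin":0}
    - {"offset":[-0.0015,-0.047,0.002],"spin":0}
    - {"offset":[0,0,0],"spin":0.14}

```text
time_s: 25.75
ee_pos: [423.4, -303.0, 338.3]
ee_rot: [180.0, -0.1, 172.1]
force: [-1.3, 0.3, -0.5]
gripper_width: 50.3
gripper_force: 0.0
```

Request:
arm_command:
  motion:
    - {"offset":[0,0,0],"spin":0.14}
    - {"offset":[0,0,0],"spin":0.13}
    - {"offset":[0,0,0],"spin":0}
    - {"offset":[0,0,0],"spin":0}

```text
time_s: 26.25
ee_pos: [423.0, -300.2, 339.6]
ee_rot: [180.0, -0.0, 157.2]
force: [0.4, -0.2, 0.6]
gripper_width: 50.1
gripper_force: 0.0
```

```bash
python3 lan.py 440 -301
```

```text
26.3 [ 422.9 -300.2  339.6] [180.   -0.  157.2] w 49.951240478038244
crown [ 439.  -302.4] 41.48171615600586 19.455848693847656 yaw -22.50689697265625 ztop [174.6 175.8] 1061
shank 115 [-20.6 -20.4 -20.1]
roof (array([ 439., -302.]), 45.25455093383789, 44.89127731323242, 68.20964050292969)
net 0.68 [ 441.2 -302.7  152. ]
net 0.61 [435.4 -81.7 152. ]
offset before spin [-15.6   4.  170.6] spin -0.005
```

Request:
arm_command:
  motion:
    - {"offset":[-0.0156,0.004,0.045],"spin":-0.005}
    - {"offset":[0,0,0.045],"spin":0}
    - {"offset":[0,0,0.045],"spin":0}
    - {"offset":[0,0,0.0355],"spin":0}
    - {"offset":[0,0,0],"spin":0}

```text
time_s: 26.98
ee_pos: [437.0, -301.6, 167.0]
ee_rot: [179.9, -0.3, 157.4]
force: [-0.3, 0.2, -0.1]
gripper_width: 50.4
gripper_force: 0.0
```

Request:
arm_command:
  motion:
    - {"offset":[0,0,0],"spin":0}
    - {"offset":[0,0,0],"spin":0}
    - {"offset":[0,0,0],"spin":0}
    - {"offset":[0,0,0],"spin":0}
  jaw: 0.005

```text
time_s: 27.48
ee_pos: [438.9, -302.9, 170.3]
ee_rot: [-180.0, 0.1, 157.4]
force: [-0.1, 0.3, 3.4]
gripper_width: 19.4
gripper_force: 20.0
```

Request:
arm_command:
  motion:
    - {"offset":[0,0,-0.01],"spin":0}
    - {"offset":[0,0,-0.04],"spin":0}
    - {"offset":[0,0,-0.05],"spin":0}
    - {"offset":[0,0,-0.05],"spin":0}
    - {"offset":[0,0,-0.03],"spin":0}

```text
time_s: 28.1
ee_pos: [438.6, -302.9, 352.6]
ee_rot: [-179.9, 0.2, 157.4]
force: [0.9, -0.2, -1.5]
gripper_width: 19.7
gripper_force: 20.0
```

```bash
python3 go.py 535 -236 345 180.6 3
```

```text
[ 438.6 -302.9  352.6] 157.4
per row [-0.0211  0.0329  0.0026] norm 39.18130612549226 total [-63.2  98.8   7.7] spin -0.405
```

Request:
arm_command:
  motion:
    - {"offset":[-0.011,0.017,0],"spin":0}
    - {"offset":[-0.021,0.033,0],"spin":0}
    - {"offset":[-0.021,0.033,0],"spin":0}
    - {"offset":[-0.0102,0.0158,0.0],"spin":-0.14}
    - {"offset":[0,0,0.006],"spin":-0.14}

```text
time_s: 28.72
ee_pos: [536.4, -233.5, 340.8]
ee_rot: [179.9, -0.2, 173.8]
force: [-0.3, -0.7, -2.1]
gripper_width: 19.7
gripper_force: 20.0
```

Request:
arm_command:
  motion:
    - {"offset":[0,0,0.006],"spin":-0.125}
    - {"offset":[0,0,0],"spin":0}
    - {"offset":[0,0,0],"spin":0}
    - {"offset":[0,0,0],"spin":0}

```text
time_s: 29.22
ee_pos: [534.9, -235.6, 337.3]
ee_rot: [180.0, 0.0, -179.5]
force: [0.4, -0.8, -1.9]
gripper_width: 19.9
gripper_force: 20.0
```

```bash
cat > bar.py <<'E'
import sys
from h import *
# bar.py y0 : where is the bar at place y0, seen by the wrist
np.set_printoptions(precision=1,suppress=True)
y0=float(sys.argv[1]); T=pose(); mT=cam('wrist'); I,D=env.grab_frame('wrist')
P=cloud(mT,D).reshape(-1,3); print(T[:3,3])
B=P[(P[:,2]>215)&(P[:,2]<300)&(P[:,0]>596)&(P[:,0]<650)&(abs(P[:,1]-y0)<140)]
for lo in range(-140,140,20):
    Q=B[(B[:,1]>y0+lo)&(B[:,1]<=y0+lo+20)]
    if len(Q)>30: print(lo+10,len(Q),'top z',np.percentile(Q[:,2],95),'x',np.percentile(Q[:,0],[5,50,95]))
for t in sys.argv[2:]:
    for r in env.pinpoint('wrist',t)[:2]: print(t,round(r['score'],2),atz(mT,r['location'],250))
E
python3 bar.py -236 right_out; python3 go.py 625 -236 334 180.6 5
```

```text
[ 534.9 -235.6  337.3]
-10 585 top z 286.1233836594551 x [617.1 620.2 627.3]
10 618 top z 283.8166512144843 x [617.  620.  627.3]
110 97 top z 268.88593534069855 x [617.5 621.2 626.3]
130 399 top z 267.73050943569433 x [617.7 621.2 638.3]
right_out 0.86 [ 645.3 -234.2  250. ]
[ 534.8 -235.8  337.5] -179.5
per row [-0.018  -0.0002  0.0007] norm 18.04443431682054 total [-90.1  -1.1   3.5] spin -0.001
```

Request:
arm_command:
  motion:
    - {"offset":[-0.012,0,0.001],"spin":0}
    - {"offset":[-0.022,0,0],"spin":0}
    - {"offset":[-0.022,0,0],"spin":0}
    - {"offset":[-0.022,0,0],"spin":0}
    - {"offset":[-0.011,0,0],"spin":0}

```text
time_s: 29.95
ee_pos: [625.3, -234.7, 335.6]
ee_rot: [180.0, -0.0, -179.4]
force: [-0.1, 0.0, -2.2]
gripper_width: 19.6
gripper_force: 20.0
```

Request:
arm_command:
  motion:
    - {"offset":[0,0,0],"spin":0}
    - {"offset":[0,0,0.01],"spin":0}
    - {"offset":[0,0,0.01],"spin":0}
    - {"offset":[0,0,0.01],"spin":0}
    - {"offset":[0,0,0.003],"spin":0}

```text
time_s: 30.58
ee_pos: [623.2, -234.8, 302.3]
ee_rot: [180.0, -0.1, -179.4]
force: [-0.4, 0.3, -0.7]
gripper_width: 19.7
gripper_force: 20.0
```

Request:
arm_command:
  motion:
    - {"offset":[0,0,0.004],"spin":0}
    - {"offset":[0,0,0.004],"spin":0}
    - {"offset":[0,0,0.004],"spin":0}
    - {"offset":[0,0,0.004],"spin":0}
    - {"offset":[0,0,0],"spin":0}

```text
time_s: 31.2
ee_pos: [623.8, -234.9, 287.0]
ee_rot: [180.0, -0.0, -179.4]
force: [0.3, -0.7, -0.5]
gripper_width: 20.0
gripper_force: 20.0
```

Request:
arm_command:
  motion:
    - {"offset":[0,0,0.004],"spin":0}
    - {"offset":[0,0,0.004],"spin":0}
    - {"offset":[0,0,0.003],"spin":0}
    - {"offset":[0,0,0.002],"spin":0}
    - {"offset":[0,0,0],"spin":0}

```text
time_s: 31.82
ee_pos: [623.8, -234.9, 274.2]
ee_rot: [-180.0, 0.0, -179.4]
force: [-0.1, -1.1, 0.3]
gripper_width: 19.9
gripper_force: 20.0
```

Request:
arm_command:
  motion:
    - {"offset":[0,0,0],"spin":0}
    - {"offset":[0,0,0],"spin":0}
    - {"offset":[0,0,0],"spin":0}
  jaw: 0.034

```text
time_s: 32.2
ee_pos: [623.8, -234.7, 274.4]
ee_rot: [180.0, 0.0, -179.4]
force: [0.1, -0.3, 0.4]
gripper_width: 34.0
gripper_force: 0.0
```

Request:
arm_command:
  motion:
    - {"offset":[0,0,-0.02],"spin":0}
    - {"offset":[0,0,-0.04],"spin":0}
    - {"offset":[0.03,0.01,-0.03],"spin":0}
    - {"offset":[0.05,0.03,0],"spin":0}
    - {"offset":[0.04,0.045,0],"spin":0}

```text
time_s: 32.83
ee_pos: [501.5, -150.8, 364.6]
ee_rot: [-180.0, 0.1, -179.5]
force: [0.1, 0.4, -0.1]
gripper_width: 33.7
gripper_force: 0.0
```

Request:
arm_command:
  motion:
    - {"offset":[0.03,0.05,0],"spin":0}
    - {"offset":[0.03,0.05,0],"spin":0}
    - {"offset":[0.03,0.05,0],"spin":0}
    - {"offset":[0,0.055,0],"spin":0}
    - {"offset":[0,0.055,0],"spin":0}

```text
time_s: 33.45
ee_pos: [409.6, 109.5, 365.0]
ee_rot: [180.0, 0.1, -179.4]
force: [0.3, -0.7, -0.4]
gripper_width: 33.8
gripper_force: 0.0
```

Request:
arm_command:
  motion:
    - {"offset":[0,0.03,0.02],"spin":0}
    - {"offset":[0,0,0],"spin":-0.1}
    - {"offset":[0,0,0],"spin":0}
    - {"offset":[0,0,0],"spin":0}
  jaw: 0.05

```text
time_s: 33.95
ee_pos: [410.1, 137.8, 344.7]
ee_rot: [180.0, 0.0, -173.8]
force: [0.1, -0.1, 0.4]
gripper_width: 49.9
gripper_force: 0.0
```

```bash
python3 lan.py 430 139; python3 look2.py b3.png
```

```text
34.0 [410.1 137.7 344.6] [ 180.     0.  -173.8] w 50.01782722812491
crown [428.4 137.5] 40.86875915527344 18.989742279052734 yaw 6.383070945739746 ztop [174.6 175.9] 1008
shank 113 [-20.4 -20.1 -19.7]
roof (array([428.3, 137.7]), 44.654441833496094, 44.40517807006836, -83.38845682144165)
offset before spin [-18.   -2.3 175.7] spin -0.003
34.05 [410.1 137.6 344.6] -173.78315182369937
top ball 1 ztop 266.694374480013 y 226.23912689338576
top ball -1 ztop 266.8709635156714 y -287.6413718503434
top [[649.0, -267.0, 0.71]]
side ball 1 ztop 265.7924772834466 y 234.35395942948787
side ball -1 ztop 266.07881084001446 y -284.42122772163486
side [[644.0, -391.0, 0.66], [642.0, 94.0, 0.54]]
(549, -366) top 246 (array([ 548.3, -366.4]), 42.25510787963867, 20.278160095214844, 6.724526882171631)
(549, -366) side 192 (array([ 549.1, -362.1]), 42.23807144165039, 24.121896743774414, 11.390459060668945)
(430, 139) side 365 (array([430.4, 140.5]), 41.607391357421875, 21.32652473449707, 6.24348258972168)
(416, 279) side 454 (array([416.8, 280.6]), 41.82746124267578, 20.41478157043457, -5.492652893066406)
```

View pics/b3.png

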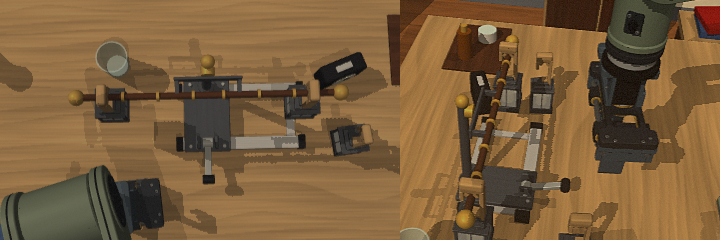

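Lanterns hang on both outer places (crop px (110,100) and (302,95)); the bar is level. Take the third.

Request:
arm_command:
  motion:
    - {"offset":[-0.018,-0.0023,0.045],"spin":-0.003}
    - {"offset":[0,0,0.045],"spin":0}
    - {"offset":[0,0,0.045],"spin":0}
    - {"offset":[0,0,0.0405],"spin":0}
    - {"offset":[0,0,0],"spin":0}

```text
time_s: 34.88
ee_pos: [426.2, 136.9, 166.6]
ee_rot: [-179.9, -0.4, -173.5]
force: [0.3, -0.4, -0.5]
gripper_width: 50.1
gripper_force: 0.0
```

Request:
arm_command:
  motion:
    - {"offset":[0,0,0],"spin":0}
    - {"offset":[0,0,0],"spin":0}
    - {"offset":[0,0,0],"spin":0}
    - {"offset":[0,0,0],"spin":0}
  jaw: 0.005

```text
time_s: 35.38
ee_pos: [428.7, 138.0, 169.9]
ee_rot: [180.0, 0.1, -173.5]
force: [-0.9, 0.8, 4.0]
gripper_width: 19.8
gripper_force: 20.0
```

Request:
arm_command:
  motion:
    - {"offset":[0,0,-0.01],"spin":0}
    - {"offset":[0,0,-0.04],"spin":0}
    - {"offset":[0,0,-0.05],"spin":0}
    - {"offset":[0,0,-0.05],"spin":0}
    - {"offset":[0,0,0],"spin":0}

```text
time_s: 36.0
ee_pos: [429.9, 138.1, 323.0]
ee_rot: [179.9, 0.5, -173.5]
force: [-0.6, -0.2, -2.5]
gripper_width: 19.7
gripper_force: 20.0
```

```bash
python3 go.py 532 100 306 180.6 4
```

```text
[429.9 138.1 323. ] -173.5
per row [-0.0243 -0.0124  0.0044] norm 27.581753784496545 total [-97.  -49.4  17.8] spin 0.103
```

Request:
arm_command:
  motion:
    - {"offset":[-0.015,-0.0075,0],"spin":0}
    - {"offset":[-0.028,-0.0142,0],"spin":0}
    - {"offset":[-0.028,-0.0142,0.005],"spin":0}
    - {"offset":[-0.026,-0.0135,0.005],"spin":0.05}
    - {"offset":[0,0,0.003],"spin":0.053}

```text
time_s: 36.62
ee_pos: [531.7, 98.0, 302.2]
ee_rot: [-179.9, -0.3, -179.6]
force: [-0.7, 0.5, -2.3]
gripper_width: 20.0
gripper_force: 20.0
```

Request:
arm_command:
  motion:
    - {"offset":[0,0,0],"spin":0}
    - {"offset":[0,0,0],"spin":0}
    - {"offset":[0,0,0],"spin":0}

```text
time_s: 37.0
ee_pos: [529.9, 99.5, 305.7]
ee_rot: [-180.0, -0.0, -179.4]
force: [0.7, 0.8, -1.2]
gripper_width: 19.7
gripper_force: 20.0
```

```bash
python3 bar.py 100 left_in left_out; python3 go.py 622 100 306 180.6 5
```

```text
[529.9  99.5 305.7]
-130 711 top z 256.4543827495818 x [615.6 618.6 625.8]
-110 486 top z 256.62888558246283 x [615.5 618.6 624.6]
-10 601 top z 256.5226840337335 x [614.5 617.3 623.5]
10 603 top z 256.51376419930506 x [614.5 617.2 623.3]
110 663 top z 258.7401656043091 x [611.5 616.4 625.1]
130 1670 top z 264.8036124610405 x [605.3 612.  627.4]
left_in 0.71 [622.2  96.1 250. ]
[529.9  99.6 306. ] -179.4
per row [-0.0184 -0.0001  0.    ] norm 18.41058068820253 total [-92.1  -0.6   0.1] spin 0.0
```

Request:
arm_command:
  motion:
    - {"offset":[-0.012,0,0],"spin":0}
    - {"offset":[-0.022,0,0],"spin":0}
    - {"offset":[-0.022,0,0],"spin":0}
    - {"offset":[-0.022,0,0],"spin":0}
    - {"offset":[-0.0135,0,0],"spin":0}

```text
time_s: 37.78
ee_pos: [623.0, 100.5, 305.3]
ee_rot: [-180.0, 0.0, -179.4]
force: [-0.1, -0.1, -2.4]
gripper_width: 19.8
gripper_force: 20.0
```

Request:
arm_command:
  motion:
    - {"offset":[0,0,0],"spin":0}
    - {"offset":[0,0,0.01],"spin":0}
    - {"offset":[0,0,0.01],"spin":0}
    - {"offset":[0,0,0.009],"spin":0}
    - {"offset":[0,0,0],"spin":0}

```text
time_s: 38.4
ee_pos: [620.9, 100.4, 275.8]
ee_rot: [-180.0, -0.1, -179.4]
force: [-0.5, 0.4, -1.1]
gripper_width: 20.1
gripper_force: 20.0
```

Request:
arm_command:
  motion:
    - {"offset":[0,0,0.004],"spin":0}
    - {"offset":[0,0,0.004],"spin":0}
    - {"offset":[0,0,0.004],"spin":0}
    - {"offset":[0,0,0.002],"spin":0}
    - {"offset":[0,0,0],"spin":0}

```text
time_s: 39.02
ee_pos: [621.4, 100.4, 262.7]
ee_rot: [-180.0, -0.0, -179.4]
force: [-1.7, 0.1, 0.5]
gripper_width: 20.2
gripper_force: 20.0
```

Request:
arm_command:
  motion:
    - {"offset":[0,0,0],"spin":0}
    - {"offset":[0,0,0],"spin":0}
    - {"offset":[0,0,0],"spin":0}
  jaw: 0.034

```text
time_s: 39.4
ee_pos: [621.8, 100.5, 262.9]
ee_rot: [-180.0, 0.0, -179.4]
force: [0.3, 0.3, -0.6]
gripper_width: 34.1
gripper_force: 0.0
```

Request:
arm_command:
  motion:
    - {"offset":[0,0,-0.02],"spin":0}
    - {"offset":[0,0,-0.04],"spin":0}
    - {"offset":[0.03,0,-0.03],"spin":0}
    - {"offset":[0.05,-0.03,0],"spin":0}
    - {"offset":[0.04,-0.045,0],"spin":0}

```text
time_s: 40.02
ee_pos: [501.0, 24.1, 353.2]
ee_rot: [-180.0, 0.1, -179.3]
force: [1.8, -0.4, -0.0]
gripper_width: 34.2
gripper_force: 0.0
```

Request:
arm_command:
  motion:
    - {"offset":[0.02,-0.055,0],"spin":0}
    - {"offset":[0,-0.055,0],"spin":0}
    - {"offset":[0,-0.055,0],"spin":0}
    - {"offset":[0,-0.055,0],"spin":0}
    - {"offset":[0,-0.055,0],"spin":0}

```text
time_s: 40.65
ee_pos: [485.0, -252.8, 353.1]
ee_rot: [-180.0, 0.1, -179.4]
force: [2.0, -0.2, -0.4]
gripper_width: 33.9
gripper_force: 0.0
```

Request:
arm_command:
  motion:
    - {"offset":[-0.02,-0.055,0.005],"spin":0}
    - {"offset":[-0.02,-0.055,0.005],"spin":0}
    - {"offset":[-0.01,-0.006,0],"spin":-0.113}
    - {"offset":[0,0,0],"spin":0}
    - {"offset":[0,0,0],"spin":0}
  jaw: 0.05

```text
time_s: 41.28
ee_pos: [536.1, -365.8, 343.2]
ee_rot: [-180.0, 0.0, -173.0]
force: [-0.7, -1.3, -0.1]
gripper_width: 49.8
gripper_force: 0.0
```

```bash
python3 lan.py 549 -366; python3 look2.py|grep -v '('; python3 -c "
from h import *;print(env.state()['qpos'])"
```

```text
41.325 [ 536.  -365.6  343.5] [-180.    0. -173.] w 49.79444591765322
crown [ 548.5 -367.1] 42.712032318115234 19.298625946044922 yaw 6.360159397125244 ztop [174.6 175.9] 1028
shank 106 [-21.3 -21.1 -20.8]
roof (array([ 547.5, -367.2]), 45.041114807128906, 43.981895446777344, -84.7103385925293)
offset before spin [-12.2  -2.8 174.2] spin 0.011
41.375 [ 536.  -365.6  343.7] -172.95088556303708
top ball 1 ztop 246.6292116862093 y 226.4453626185092
top ball -1 ztop 285.9171029855709 y -286.45324593057114
top [[650.0, -269.0, 0.59], [637.0, 195.0, 0.47]]
side ball 1 ztop 246.15133680448642 y 237.7716796051139
side ball -1 ztop 285.37326700862354 y -282.3363581008028
side [[639.0, 102.0, 0.67], [647.0, -442.0, 0.64]]
[-3.53234760e+01  2.30242236e+01  6.62386485e+01 -5.07246681e-03
  9.06865989e+01 -1.32393143e+02]
```

Request:
arm_command:
  motion:
    - {"offset":[-0.0122,-0.0028,0.045],"spin":0.008}
    - {"offset":[0,0,0.045],"spin":0}
    - {"offset":[0,0,0.045],"spin":0}
    - {"offset":[0,0,0.0395],"spin":0}
    - {"offset":[0,0,0],"spin":0}

```text
time_s: 42.2
ee_pos: [547.1, -366.3, 165.3]
ee_rot: [179.7, -0.3, -173.4]
force: [-0.2, -0.0, 0.9]
gripper_width: 50.1
gripper_force: 0.0
```

Request:
arm_command:
  motion:
    - {"offset":[0,0,0],"spin":0}
    - {"offset":[0,0,0],"spin":0}
    - {"offset":[0,0,0],"spin":0}
    - {"offset":[0,0,0],"spin":0}
  jaw: 0.005

```text
time_s: 42.7
ee_pos: [549.3, -367.7, 169.7]
ee_rot: [-179.9, 0.1, -173.4]
force: [-0.3, 2.1, 4.1]
gripper_width: 19.9
gripper_force: 20.0
```

Request:
arm_command:
  motion:
    - {"offset":[0,0,-0.01],"spin":0}
    - {"offset":[0,0,-0.04],"spin":0}
    - {"offset":[0,0,-0.05],"spin":0}
    - {"offset":[0,0,-0.045],"spin":0}
    - {"offset":[0,0,0],"spin":0}

```text
time_s: 43.32
ee_pos: [550.0, -368.7, 318.3]
ee_rot: [-179.6, 0.4, -173.4]
force: [0.4, 0.5, -1.9]
gripper_width: 19.8
gripper_force: 20.0
```

```bash
python3 go.py 525 -160 316 180.6 5
```

```text
[ 550.  -368.7  318.3] -173.4
per row [0.0002 0.042  0.0002] norm 42.0357281083693 total [  0.8 210.2   1. ] spin 0.105
```

Request:
arm_command:
  motion:
    - {"offset":[0.025,0.015,0],"spin":0}
    - {"offset":[0,0.042,0],"spin":0}
    - {"offset":[0,0.044,0],"spin":0}
    - {"offset":[0,0.044,0],"spin":0}
    - {"offset":[-0.01,0.04,0],"spin":0}

```text
time_s: 43.95
ee_pos: [511.2, -184.1, 312.1]
ee_rot: [179.9, -0.2, -173.4]
force: [0.4, -0.4, -1.2]
gripper_width: 19.7
gripper_force: 20.0
```

Request:
arm_command:
  motion:
    - {"offset":[-0.0142,0.0252,0],"spin":0.05}
    - {"offset":[0,0,0],"spin":0.055}
    - {"offset":[0,0,0],"spin":0}
    - {"offset":[0,0,0],"spin":0}
    - {"offset":[0,0,0],"spin":0}

```text
time_s: 44.58
ee_pos: [523.6, -159.4, 313.0]
ee_rot: [180.0, -0.0, -179.4]
force: [-0.3, -0.4, -1.4]
gripper_width: 19.4
gripper_force: 20.0
```

```bash
python3 bar.py -160 right_in right_out; python3 go.py 624 -160 316 180.6 5
```

```text
[ 523.6 -159.4  313. ]
-130 1135 top z 281.96591946271934 x [609.  612.4 617.3]
-110 73 top z 275.617435653711 x [613.4 615.4 618.7]
-10 217 top z 263.6648772527549 x [616.2 617.1 618. ]
10 280 top z 262.75525315070365 x [616.  616.9 618.2]
110 278 top z 257.61069027906035 x [615.6 618.  624.3]
130 654 top z 256.7435319596251 x [615.4 618.  625.2]
right_in 0.88 [ 631.9 -159.8  250. ]
[ 523.7 -159.3  313.3] -179.4
per row [-0.0201 -0.0003 -0.0005] norm 20.064633338378876 total [-100.3   -1.7   -2.7] spin -0.001
```

Request:
arm_command:
  motion:
    - {"offset":[-0.014,-0.001,-0.004],"spin":0}
    - {"offset":[-0.024,0,0],"spin":0}
    - {"offset":[-0.024,0,0],"spin":0}
    - {"offset":[-0.024,0,0],"spin":0}
    - {"offset":[-0.0135,0,0],"spin":0}

```text
time_s: 45.35
ee_pos: [624.2, -159.0, 316.9]
ee_rot: [180.0, -0.0, -179.4]
force: [-1.0, -0.3, -1.1]
gripper_width: 19.4
gripper_force: 20.0
```

Request:
arm_command:
  motion:
    - {"offset":[0,0,0],"spin":0}
    - {"offset":[0,0,0.01],"spin":0}
    - {"offset":[0,0,0.01],"spin":0}
    - {"offset":[0,0,0.01],"spin":0}
    - {"offset":[0,0,0],"spin":0}

```text
time_s: 45.98
ee_pos: [622.6, -158.9, 286.2]
ee_rot: [180.0, -0.1, -179.4]
force: [-0.5, -0.5, -1.4]
gripper_width: 20.0
gripper_force: 20.0
```

Request:
arm_command:
  motion:
    - {"offset":[0,0,0.004],"spin":0}
    - {"offset":[0,0,0.004],"spin":0}
    - {"offset":[0,0,0.004],"spin":0}
    - {"offset":[0,0,0.002],"spin":0}
    - {"offset":[0,0,0],"spin":0}

```text
time_s: 46.6
ee_pos: [623.9, -159.1, 273.5]
ee_rot: [-180.0, 0.1, -179.4]
force: [3.2, -0.3, 0.9]
gripper_width: 19.9
gripper_force: 20.0
```

Request:
arm_command:
  motion:
    - {"offset":[0,0,0],"spin":0}
    - {"offset":[0,0,0],"spin":0}
    - {"offset":[0,0,0],"spin":0}
  jaw: 0.034

```text
time_s: 46.98
ee_pos: [623.0, -158.9, 273.3]
ee_rot: [180.0, -0.0, -179.4]
force: [0.4, 0.6, -0.3]
gripper_width: 34.0
gripper_force: 0.0
```

Request:
arm_command:
  motion:
    - {"offset":[0,0,-0.02],"spin":0}
    - {"offset":[0,0,-0.04],"spin":0}
    - {"offset":[0.03,0,-0.02],"spin":0}
    - {"offset":[0.05,0.03,0],"spin":0}
    - {"offset":[0.04,0.045,0],"spin":0}

```text
time_s: 47.6
ee_pos: [500.9, -85.0, 353.5]
ee_rot: [-180.0, 0.0, -179.5]
force: [0.6, 0.6, -0.2]
gripper_width: 34.2
gripper_force: 0.0
```

Request:
arm_command:
  motion:
    - {"offset":[0.02,0.055,0],"spin":0}
    - {"offset":[0.02,0.055,0],"spin":0}
    - {"offset":[0.02,0.055,0],"spin":0}
    - {"offset":[0.02,0.055,0],"spin":0}
    - {"offset":[0.02,0.055,0],"spin":0}

```text
time_s: 48.22
ee_pos: [398.6, 190.2, 353.6]
ee_rot: [180.0, 0.0, -179.4]
force: [0.3, 0.2, 0.1]
gripper_width: 34.0
gripper_force: 0.0
```

Request:
arm_command:
  motion:
    - {"offset":[0,0.055,0.005],"spin":0}
    - {"offset":[0.001,0.033,0.005],"spin":0}
    - {"offset":[0,0,0],"spin":0.115}
    - {"offset":[0,0,0],"spin":0}
    - {"offset":[0,0,0],"spin":0}
  jaw: 0.05

```text
time_s: 48.85
ee_pos: [397.8, 276.4, 343.5]
ee_rot: [-180.0, 0.0, 174.1]
force: [0.2, -0.2, 0.1]
gripper_width: 50.0
gripper_force: 0.0
```

```bash
python3 lan.py 416 279; python3 look2.py|grep -v '^('
```

```text
48.9 [397.9 276.3 343.5] [180.   0. 174.] w 50.03528294510418
crown [415.2 277.9] 41.377262115478516 19.720989227294922 yaw -5.221687316894531 ztop [174.5 175.8] 1047
shank 115 [-20.7 -20.5 -20.1]
roof (array([414.6, 278.1]), 44.2027473449707, 44.11115264892578, -5.6523284912109375)
net 0.22 [430.5  32.1 152. ]
offset before spin [-17.1   3.3 174.5] spin -0.013
48.95 [397.9 276.3 343.5] 174.00299242860896
top ball 1 ztop 265.7029667098088 y 226.5783619517664
top ball -1 ztop 267.08736799014036 y -287.9807730244314
top [[643.0, -267.0, 0.78]]
side ball 1 ztop 265.8341680174376 y 234.90774697408455
side ball -1 ztop 266.0099611367682 y -284.0482142943021
side [[647.0, -399.0, 0.82]]
```

Level again. Take the last one for the middle.

Request:
arm_command:
  motion:
    - {"offset":[-0.0171,0.0033,0.045],"spin":-0.01}
    - {"offset":[0,0,0.045],"spin":0}
    - {"offset":[0,0,0.045],"spin":0}
    - {"offset":[0,0,0.0395],"spin":0}
    - {"offset":[0,0,0],"spin":0}

```text
time_s: 49.78
ee_pos: [413.6, 277.0, 166.4]
ee_rot: [-179.8, -0.3, 174.6]
force: [-0.8, 0.1, 0.3]
gripper_width: 49.9
gripper_force: 0.0
```

Request:
arm_command:
  motion:
    - {"offset":[0,0,0],"spin":0}
    - {"offset":[0,0,0],"spin":0}
    - {"offset":[0,0,0],"spin":0}
    - {"offset":[0,0,0],"spin":0}
  jaw: 0.005

```text
time_s: 50.28
ee_pos: [415.7, 278.6, 169.9]
ee_rot: [179.9, 0.1, 174.6]
force: [-0.3, -0.6, 5.6]
gripper_width: 19.9
gripper_force: 20.0
```

Request:
arm_command:
  motion:
    - {"offset":[0,0,-0.01],"spin":0}
    - {"offset":[0,0,-0.04],"spin":0}
    - {"offset":[0,0,-0.05],"spin":0}
    - {"offset":[0,0,-0.035],"spin":0}
    - {"offset":[0,0,0],"spin":0}

```text
time_s: 50.9
ee_pos: [416.3, 278.9, 306.7]
ee_rot: [179.8, 0.3, 174.6]
force: [0.6, -0.2, -2.2]
gripper_width: 20.0
gripper_force: 20.0
```

```bash
python3 go.py 523 -30 306 180.6 7
```

```text
[416.3 278.9 306.7] 174.6
per row [-0.0194 -0.0425  0.    ] norm 46.685843601675806 total [-1.355e+02 -2.974e+02  2.000e-01] spin -0.105
```

Request:
arm_command:
  motion:
    - {"offset":[-0.012,-0.025,0],"spin":0}
    - {"offset":[-0.021,-0.046,0],"spin":0}
    - {"offset":[-0.021,-0.046,0],"spin":0}
    - {"offset":[-0.021,-0.046,0],"spin":0}
    - {"offset":[-0.021,-0.046,0],"spin":0}

```text
time_s: 51.52
ee_pos: [490.4, 59.5, 301.9]
ee_rot: [-180.0, -0.2, 174.6]
force: [0.9, 1.1, -2.0]
gripper_width: 20.0
gripper_force: 20.0
```

Request:
arm_command:
  motion:
    - {"offset":[-0.021,-0.046,0],"spin":0}
    - {"offset":[-0.0185,-0.0424,0],"spin":-0.05}
    - {"offset":[0,0,0],"spin":-0.055}
    - {"offset":[0,0,0],"spin":0}
    - {"offset":[0,0,0],"spin":0}

```text
time_s: 52.15
ee_pos: [521.4, -30.2, 302.9]
ee_rot: [180.0, -0.1, -179.4]
force: [0.5, 1.3, -2.3]
gripper_width: 19.9
gripper_force: 20.0
```

```bash
python3 bar.py -30 bar_middle; python3 go.py 623 -30 306 180.6 5
```

```text
[521.4 -30.2 302.9]
-130 1981 top z 279.47654383171994 x [602.2 603.2 608.4]
-110 468 top z 274.41202726980794 x [604.1 610.4 617.4]
-10 204 top z 252.1803898803075 x [615.2 616.  617.2]
10 182 top z 252.1403495583871 x [614.8 615.8 616.7]
110 591 top z 270.3843556360405 x [603.3 615.2 622.5]
130 2292 top z 279.33080094120464 x [600.1 601.2 616.3]
[521.6 -30.1 303.4] -179.4
per row [-0.0203 -0.0002 -0.0005] norm 20.276721317075843 total [-101.3   -1.    -2.7] spin 0.0
```

Request:
arm_command:
  motion:
    - {"offset":[-0.014,-0.001,-0.003],"spin":0}
    - {"offset":[-0.024,0,0],"spin":0}
    - {"offset":[-0.024,0,0],"spin":0}
    - {"offset":[-0.024,0,0],"spin":0}
    - {"offset":[-0.0145,0,0],"spin":0}

```text
time_s: 52.88
ee_pos: [624.2, -30.3, 306.5]
ee_rot: [-180.0, 0.0, -179.4]
force: [0.1, 0.5, -1.6]
gripper_width: 19.7
gripper_force: 20.0
```

Request:
arm_command:
  motion:
    - {"offset":[0,0,0],"spin":0}
    - {"offset":[0,0,0.01],"spin":0}
    - {"offset":[0,0,0.01],"spin":0}
    - {"offset":[0,0,0.007],"spin":0}
    - {"offset":[0,0,0.003],"spin":0}

```text
time_s: 53.5
ee_pos: [622.0, -30.6, 276.2]
ee_rot: [180.0, -0.1, -179.4]
force: [-0.0, 0.4, -2.2]
gripper_width: 19.7
gripper_force: 20.0
```

Request:
arm_command:
  motion:
    - {"offset":[0,0,0.002],"spin":0}
    - {"offset":[0,0,0],"spin":0}
    - {"offset":[0,0,0],"spin":0}

```text
time_s: 53.88
ee_pos: [622.5, -30.7, 275.4]
ee_rot: [-180.0, 0.0, -179.4]
force: [-0.9, -0.3, 1.4]
gripper_width: 19.7
gripper_force: 20.0
```

Force changed sign: it rests on the bar. Release and clear.

Request:
arm_command:
  motion:
    - {"offset":[0,0,0],"spin":0}
    - {"offset":[0,0,0],"spin":0}
    - {"offset":[0,0,0],"spin":0}
  jaw: 0.034

```text
time_s: 54.25
ee_pos: [622.6, -30.6, 274.7]
ee_rot: [-180.0, 0.0, -179.4]
force: [0.5, 0.1, -0.8]
gripper_width: 34.2
gripper_force: 0.0
```

Request:
arm_command:
  motion:
    - {"offset":[0,0,-0.02],"spin":0}
    - {"offset":[0,0,-0.04],"spin":0}
    - {"offset":[0.03,0,-0.03],"spin":0}
    - {"offset":[0.05,0,0],"spin":0}
    - {"offset":[0.05,0,0],"spin":0}

```text
time_s: 54.88
ee_pos: [491.4, -32.0, 365.0]
ee_rot: [-180.0, 0.0, -179.4]
force: [0.3, 0.3, 0.7]
gripper_width: 34.1
gripper_force: 0.0
```

Request:
arm_command:
  motion:
    - {"offset":[0.05,0,0],"spin":0}
    - {"offset":[0.05,0,0],"spin":0}
    - {"offset":[0.03,0,0],"spin":0}
    - {"offset":[0,0,0],"spin":0}
    - {"offset":[0,0,0],"spin":0}

```text
time_s: 55.5
ee_pos: [363.3, -33.3, 365.0]
ee_rot: [-180.0, 0.1, -179.4]
force: [0.0, 0.4, -0.1]
gripper_width: 34.1
gripper_force: 0.0
```

Request:
arm_command:
  motion:
    - {"offset":[0,0,0],"spin":0}
    - {"offset":[0,0,0],"spin":0}
    - {"offset":[0,0,0],"spin":0}
    - {"offset":[0,0,0],"spin":0}
    - {"offset":[0,0,0],"spin":0}

```text
time_s: 56.12
ee_pos: [362.5, -33.3, 364.8]
ee_rot: [-180.0, 0.0, -179.4]
force: [0.1, 0.6, 0.5]
gripper_width: 33.9
gripper_force: 0.0
```

Request:
arm_command:
  motion:
    - {"offset":[0,0,0],"spin":0}
    - {"offset":[0,0,0],"spin":0}
    - {"offset":[0,0,0],"spin":0}
    - {"offset":[0,0,0],"spin":0}
    - {"offset":[0,0,0],"spin":0}

```text
time_s: 56.75
ee_pos: [362.5, -33.3, 364.8]
ee_rot: [-180.0, 0.0, -179.4]
force: [0.4, 0.3, 0.1]
gripper_width: 33.8
gripper_force: 0.0
```

Request:
arm_command:
  motion:
    - {"offset":[0,0,0],"spin":0}
    - {"offset":[0,0,0],"spin":0}
    - {"offset":[0,0,0],"spin":0}
    - {"offset":[0,0,0],"spin":0}
    - {"offset":[0,0,0],"spin":0}

```text
time_s: 57.38
ee_pos: [362.5, -33.3, 364.8]
ee_rot: [-180.0, 0.0, -179.4]
force: [0.4, -0.1, 0.6]
gripper_width: 33.7
gripper_force: 0.0
```

Request:
arm_command:
  motion:
    - {"offset":[0,0,0],"spin":0}
    - {"offset":[0,0,0],"spin":0}
    - {"offset":[0,0,0],"spin":0}
    - {"offset":[0,0,0],"spin":0}
    - {"offset":[0,0,0],"spin":0}

```text
time_s: 58.0
ee_pos: [362.5, -33.3, 364.8]
ee_rot: [-180.0, 0.0, -179.4]
force: [-0.4, -0.4, 0.4]
gripper_width: 33.8
gripper_force: 0.0
```

Request:
arm_command:
  motion:
    - {"offset":[0,0,0],"spin":0}
    - {"offset":[0,0,0],"spin":0}
    - {"offset":[0,0,0],"spin":0}
    - {"offset":[0,0,0],"spin":0}
    - {"offset":[0,0,0],"spin":0}

```text
time_s: 58.62
ee_pos: [362.5, -33.3, 364.8]
ee_rot: [-180.0, -0.0, -179.4]
force: [-0.1, 0.1, 0.1]
gripper_width: 34.2
gripper_force: 0.0
```

Request:
arm_command:
  motion:
    - {"offset":[0,0,0],"spin":0}
    - {"offset":[0,0,0],"spin":0}
    - {"offset":[0,0,0],"spin":0}
    - {"offset":[0,0,0],"spin":0}
    - {"offset":[0,0,0],"spin":0}

```text
time_s: 59.25
ee_pos: [362.5, -33.3, 364.8]
ee_rot: [-180.0, 0.0, -179.4]
force: [-0.6, 0.9, -0.2]
gripper_width: 34.3
gripper_force: 0.0
```

```bash
python3 look2.py b4.png; python3 look.py | grep knob; python3 - <<'E'
from an import *
for y in (176,100,-30,-160,-236):
    for n in C:
        A=fit(C[n],262,290,np.array([621.,y]),35)
        if len(A)>20: print(y,n,len(A),A[:,2].max(),rect(A))
E
```

```text
59.25 [362.5 -33.3 364.8] -179.41563352604305
top ball 1 ztop 266.7086109477224 y 226.5713297624402
top ball -1 ztop 266.84516502077514 y -287.552585410779
top [[648.0, -270.0, 0.93]]
side ball 1 ztop 265.7075730091632 y 235.11601489659745
side ball -1 ztop 266.1903808488318 y -285.4186436068962
side [[651.0, -389.0, 0.88]]
top knob [[451.0131872349177, -44.851554738994906, 63.17565300767092], [462.13414973903264, -31.49878542670525, 70.08442790583945], [473.8931495107125, -19.741267552328704, 74.74896581643338]]
side knob [[452.1359116134572, -40.569654081940165, 57.20181946521271], [462.848130130572, -27.400650073256372, 69.32987021661364], [472.9756833099783, -16.51547180288049, 74.02227748945357]]
wrist knob [[449.86027080275085, -43.41671911111208, 61.77857857551628], [457.4209531177381, -30.888133583911255, 69.00201955627685], [472.127354548295, -19.461314040061023, 71.58824359152601]]
176 top 257 285.7366824959123 (array([620.6, 176.3]), 42.39956283569336, 19.172462463378906, -0.5409011840820312)
176 side 391 283.99955224499126 (array([621.6, 166.3]), 48.92893981933594, 41.820
[... 248 characters left out ...]
3806762695312)
-30 top 249 285.84670341398976 (array([628.7, -28.9]), 55.14453125, 53.608375549316406, 41.47585678100586)
-30 side 285 284.09989909609385 (array([628.9, -27.9]), 53.21759796142578, 21.253679275512695, -0.07413482666015625)
-160 top 249 285.7020756538394 (array([ 623. , -148.8]), 41.112457275390625, 40.80356216430664, 87.39688873291016)
-160 side 232 283.3821436169512 (array([ 624.6, -154.5]), 40.645538330078125, 24.527137756347656, 10.288130760192871)
-236 top 256 287.0329190571681 (array([ 623.4, -234.8]), 41.87761688232422, 20.1792049407959, 1.7635725736618042)
-236 side 212 283.16027799032486 (array([ 624.5, -231.1]), 40.8472900390625, 23.37568473815918, 4.006018161773682)
```

View pics/b4.png

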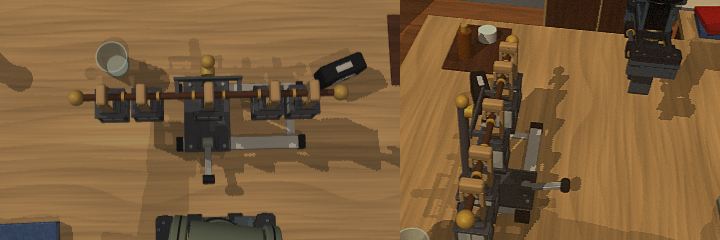

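All five hang on their places (crop px x ≈ 110, 147, 208, 270, 302), the bar is level, the knob down and the tumbler and clock in place. A few more seconds to settle.

Request:
arm_command:
  motion:
    - {"offset":[0,0,0],"spin":0}
    - {"offset":[0,0,0],"spin":0}
    - {"offset":[0,0,0],"spin":0}
    - {"offset":[0,0,0],"spin":0}
    - {"offset":[0,0,0],"spin":0}

```text
time_s: 60.22
ee_pos: [362.5, -33.3, 364.8]
ee_rot: [-180.0, 0.0, -179.4]
force: [-0.2, -0.6, -0.5]
gripper_width: 34.3
gripper_force: 0.0
```

Request:
arm_command:
  motion:
    - {"offset":[0,0,0],"spin":0}
    - {"offset":[0,0,0],"spin":0}
    - {"offset":[0,0,0],"spin":0}
    - {"offset":[0,0,0],"spin":0}
    - {"offset":[0,0,0],"spin":0}

```text
time_s: 60.85
ee_pos: [362.5, -33.3, 364.8]
ee_rot: [-180.0, -0.0, -179.4]
force: [-0.1, 0.1, 0.2]
gripper_width: 34.3
gripper_force: 0.0
```

Request:
arm_command:
  motion:
    - {"offset":[0,0,0],"spin":0}
    - {"offset":[0,0,0],"spin":0}
    - {"offset":[0,0,0],"spin":0}
    - {"offset":[0,0,0],"spin":0}
    - {"offset":[0,0,0],"spin":0}

```text
time_s: 61.48
ee_pos: [362.5, -33.3, 364.8]
ee_rot: [-180.0, 0.0, -179.4]
force: [-0.1, -0.3, -1.3]
gripper_width: 33.8
gripper_force: 0.0
```

Request:
arm_command:
  motion:
    - {"offset":[0,0,0],"spin":0}
    - {"offset":[0,0,0],"spin":0}
    - {"offset":[0,0,0],"spin":0}
    - {"offset":[0,0,0],"spin":0}
    - {"offset":[0,0,0],"spin":0}

```text
time_s: 62.1
ee_pos: [362.5, -33.3, 364.8]
ee_rot: [-180.0, 0.0, -179.4]
force: [-0.3, 0.3, 0.0]
gripper_width: 34.0
gripper_force: 0.0
```

```bash
python3 -c "
from workcell import env
print(env.job_done())"
```

```text
the job is handed in; nothing more can be done
None
```

I clamped the carriage at the left-hand stop and hung all five lanterns, with the bar level and the tumbler and clock left where they were; the job is handed in at about 62 s, but no verdict came back.

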